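# Load brake calipers with gauge blades for a pressure test

### The job

Set up every rebuilt brake caliper on the bench for its pressure test: first let off the leftover pressure by turning the regulator knob back to its white zero mark. Then set the calipers flat on the raised bed, backs up to the blue fence with the gaps facing the robot, and push the gauge blade of the same colour straight into the middle of each gap until the handle's shoulder meets the caliper. Only when all are loaded, turn the knob until its red pointer meets the green marker, and leave everything released and the spray can standing.

Things in the scene. Friction and masses are not known exactly. Their poses are not given: they have to be found in the camera images.
- bed: fixed raised steel bed 420 mm long (y), flat top 40 mm above the bench spanning x = -120 mm to +23 mm; origin on the bench. A blue fence along its back (from x = +23 to +35 mm) rises to 66 mm above the bench. White lines divide the top into three places, centred at y = -130, 0 and +130 mm. Its low front edge (-x) faces the robot.
- caliper_red: red brake caliper lying flat: 60 (x) x 110 (y) x 77 mm high, 0.6 kg, may be absent. Origin: centre of underside, z up. Disc gap 24 to 33 mm above the underside, over the whole width, open at the front (-x) face and both ends, 48 mm deep to its closed back. White stripe on top along the front edge. Grip: rib on top in the middle, 50 (x) x 34 (y) mm, 53 to 77 mm above the underside.
- caliper_red_mouth (a point): centre of the mouth of that caliper's gap, on its front face, 28.5 mm above its underside
- caliper_yellow: yellow brake caliper lying flat: 60 (x) x 110 (y) x 77 mm high, 0.6 kg, may be absent. Origin: centre of underside, z up. Disc gap 24 to 33 mm above the underside, over the whole width, open at the front (-x) face and both ends, 48 mm deep to its closed back. White stripe on top along the front edge. Grip: rib on top in the middle, 50 (x) x 34 (y) mm, 53 to 77 mm above the underside.
- caliper_yellow_mouth (a point): centre of the mouth of that caliper's gap, on its front face, 28.5 mm above its underside
- caliper_green: green brake caliper lying flat: 60 (x) x 110 (y) x 77 mm high, 0.6 kg, may be absent. Origin: centre of underside, z up. Disc gap 24 to 33 mm above the underside, over the whole width, open at the front (-x) face and both ends, 48 mm deep to its closed back. White stripe on top along the front edge. Grip: rib on top in the middle, 50 (x) x 34 (y) mm, 53 to 77 mm above the underside.
- caliper_green_mouth (a point): centre of the mouth of that caliper's gap, on its front face, 28.5 mm above its underside
- blade_red: red gauge blade, for the red caliper, lying flat, 0.12 kg: red handle 80 x 24 x 22 mm thick, aluminium tongue 45 x 36 x 5 mm thick on its end at mid thickness; same either way up. Origin: on the underside below the shoulder (where tongue meets handle); x along the tongue (tongue 0 to +45, handle 0 to -80 mm); mid thickness at z = 11 mm; centre of mass at x = -25 mm.
- blade_red_tip (a point): middle of the tip of that blade's tongue, 45 mm ahead of the shoulder
- blade_yellow: yellow gauge blade, for the yellow caliper, lying flat, 0.12 kg: yellow handle 80 x 24 x 22 mm thick, aluminium tongue 45 x 36 x 5 mm thick on its end at mid thickness; same either way up. Origin: on the underside below the shoulder (where tongue meets handle); x along the tongue (tongue 0 to +45, handle 0 to -80 mm); mid thickness at z = 11 mm; centre of mass at x = -25 mm.
- blade_yellow_tip (a point): middle of the tip of that blade's tongue, 45 mm ahead of the shoulder
- blade_green: green gauge blade, for the green caliper, lying flat, 0.12 kg: green handle 80 x 24 x 22 mm thick, aluminium tongue 45 x 36 x 5 mm thick on its end at mid thickness; same either way up. Origin: on the underside below the shoulder (where tongue meets handle); x along the tongue (tongue 0 to +45, handle 0 to -80 mm); mid thickness at z = 11 mm; centre of mass at x = -25 mm.
- blade_green_tip (a point): middle of the tip of that blade's tongue, 45 mm ahead of the shoulder
- regulator: fixed blue pressure regulator box, 120 x 120 x 60 mm high, black dial face on top with a white zero mark at its -x side; origin under its centre, on the knob's axis
- knob (a joint): angle of the grey regulator knob, rad: 0 with its red pointer at the white zero mark (end stop), growing clockwise seen from above, to 4.2
- knob_grip (a point): point on the knob's axis 90 mm above the bench at which to grip its bar. The bar is 50 long x 14 wide, from 66 to 96 mm above the bench, and lies along the pointer's direction; a 74 mm skirt lies below it
- knob_pointer (a point): end of the knob's red pointer, 36 mm from the axis
- green_mark (a point): the point 36 mm from the knob's axis in the direction of the green marker on the dial: where the pointer's end comes when the two meet. The marker is 92 to 149 degrees clockwise from zero
- spray_can: white and blue aerosol can, 66 mm across, 160 mm high, standing behind the bed; origin under its centre; leave standing
Things that resemble listed ones, but are neither listed nor needed, are in the scene too. Of the things that look like the caliper_yellow, take the one that is farthest to the robot's left at the start.

How it is judged (in metres and radians):
On the way, in this order (a step that is already met when the one before it is completed fails the run):
1. the knob is turned back to zero (within 0.12 rad) (value of joint knob below 0.12 rad), for 0.2 s.
2. with the knob still at zero (within 0.2 rad), every caliper is on the bed with its blade home in its gap (x of caliper_red in the frame of bed between -0.024 and 0.004 m and y of caliper_red in the frame of bed between -0.155 and 0.155 m and z of caliper_red in the frame of bed between 0.035 and 0.046 m and angle between each of caliper_red, caliper_yellow, caliper_green's own z axis and vertical below 0.1 rad and x of each of caliper_red_mouth, caliper_yellow_mouth, caliper_green_mouth in the frame of bed below -0.025 m and angle between the x axis of each of caliper_red, caliper_yellow, caliper_green and the x axis of bed, either way round below 0.25 rad and x of blade_red_tip in the frame of caliper_red between 0.009 and 0.022 m and y of blade_red_tip in the frame of caliper_red between -0.035 and 0.035 m and z of blade_red_tip in the frame of caliper_red between 0.02 and 0.037 m and angle between the x axis of blade_red and the x axis of caliper_red, either way round below 0.3 rad and x of caliper_yellow in the frame of bed between -0.024 and 0.004 m and y of caliper_yellow in the frame of bed between -0.155 and 0.155 m and z of caliper_yellow in the frame of bed between 0.035 and 0.046 m and x of blade_yellow_tip in the frame of caliper_yellow between 0.009 and 0.022 m and y of blade_yellow_tip in the frame of caliper_yellow between -0.035 and 0.035 m and z of blade_yellow_tip in the frame of caliper_yellow between 0.02 and 0.037 m and angle between the x axis of blade_yellow and the x axis of caliper_yellow, either way round below 0.3 rad and x of caliper_green in the frame of bed between -0.024 and 0.004 m and y of caliper_green in the frame of bed between -0.155 and 0.155 m and z of caliper_green in the frame of bed between 0.035 and 0.046 m and x of blade_green_tip in the frame of caliper_green between 0.009 and 0.022 m and y of blade_green_tip in the frame of caliper_green between -0.035 and 0.035 m and z of blade_green_tip in the frame of caliper_green between 0.02 and 0.037 m and angle between the x axis of blade_green and the x axis of caliper_green, either way round below 0.3 rad and value of joint knob below 0.2 rad), for 0.2 s.
3. the pointer is turned to the green marker (within 6 mm, 0.16 rad) (horizontal distance between knob_pointer and green_mark below 0.006 m), for 0.2 s.
At the end, for the whole second after the job is handed in: Every caliper flat on the bed, back within 17 mm of the fence, gap to the robot (0.25 rad), with its own blade in the gap: shoulder within 6 mm of home, within 35 mm of the middle and 0.3 rad of straight; pointer end within 6 mm of the green mark; all at rest (x of caliper_red in the frame of bed between -0.024 and 0.004 m and y of caliper_red in the frame of bed between -0.155 and 0.155 m and z of caliper_red in the frame of bed between 0.035 and 0.046 m and angle between each of caliper_red, caliper_yellow, caliper_green's own z axis and vertical below 0.1 rad and x of each of caliper_red_mouth, caliper_yellow_mouth, caliper_green_mouth in the frame of bed below -0.025 m and angle between the x axis of each of caliper_red, caliper_yellow, caliper_green and the x axis of bed, either way round below 0.25 rad and x of blade_red_tip in the frame of caliper_red between 0.009 and 0.022 m and y of blade_red_tip in the frame of caliper_red between -0.035 and 0.035 m and z of blade_red_tip in the frame of caliper_red between 0.02 and 0.037 m and angle between the x axis of blade_red and the x axis of caliper_red, either way round below 0.3 rad and x of caliper_yellow in the frame of bed between -0.024 and 0.004 m and y of caliper_yellow in the frame of bed between -0.155 and 0.155 m and z of caliper_yellow in the frame of bed between 0.035 and 0.046 m and x of blade_yellow_tip in the frame of caliper_yellow between 0.009 and 0.022 m and y of blade_yellow_tip in the frame of caliper_yellow between -0.035 and 0.035 m and z of blade_yellow_tip in the frame of caliper_yellow between 0.02 and 0.037 m and angle between the x axis of blade_yellow and the x axis of caliper_yellow, either way round below 0.3 rad and x of caliper_green in the frame of bed between -0.024 and 0.004 m and y of caliper_green in the frame of bed between -0.155 and 0.155 m and z of caliper_green in the frame of bed between 0.035 and 0.046 m and x of blade_green_tip in the frame of caliper_green between 0.009 and 0.022 m and y of blade_green_tip in the frame of caliper_green between -0.035 and 0.035 m and z of blade_green_tip in the frame of caliper_green between 0.02 and 0.037 m and angle between the x axis of blade_green and the x axis of caliper_green, either way round below 0.3 rad and horizontal distance between knob_pointer and green_mark below 0.006 m and linear speed of each of caliper_red, caliper_yellow, caliper_green, blade_red, blade_yellow, blade_green below 0.03 m/s); the robot touches nothing.
It fails at once if the spray can is knocked over (angle between spray_can's own z axis and vertical above 0.5 rad).
Of caliper_red, caliper_yellow, caliper_green only 2 to 3 are there at a start; the rules pass over those that are not, and their reading is None.
At some moment in a run one of caliper_red, caliper_yellow, caliper_green, blade_red, blade_yellow, blade_green may be knocked a few centimetres aside while the robot is not near it.
Once in a run the grip may slacken for a moment while it holds something.
It also fails if it takes over 210 s, if anything falls off the work surface, if the arm or the gripper's body presses on something with over 40 N, if the wrist force passes 120 N, or if a joint passes its speed limit or range.

### The arm

A 6-joint arm with a two-finger parallel gripper is mounted at the origin on the work surface. World frame = base frame: x ahead of the robot, y to its left, z up, the work surface at z = 0. Lengths are in mm, angles in degrees, forces in N, time in s.
With the tool pointing down it reaches from about 350 to 875 mm from the base axis. Payload 15.5 kg.
Tool frame: the origin (TCP) lies between the finger pads; the fingertips stand 17 mm ahead of it and the grasp point (between the pads) lies 2 mm behind it (nose_length is the distance from the TCP to the fingertips, in mm); z points along the fingers, y is the direction in which the jaws open and shut (so a half turn about z gives the same grasp; the last joint's range is limited). The gripper opens to 85 mm and grips with 20 to 120 N. Pads are 22 mm wide; open, the fingers measure 114 mm over their backs; the gripper's body (76 mm by 85 mm) begins 54 mm behind the grasp point. The pads swing forward as they close: fully open they stand 13 mm farther back than shut.
Start: joints at [67.867, 28.281, 77.091, -0, 74.628, -5.472], TCP at [179.194, 598.762, 248.277] pointing down, gripper open.
Joint ranges: [-166.48, 166.48], [-47.26, 123.95], [12.59, 153.08], [-70.14, 250.14], [6.76, 159.57], [-176.63, 176.63]. Speed limits (degrees/s): [108.29, 108.29, 147.25, 172.46, 172.46, 172.46].

### API

Orientations are given as [roll, pitch, yaw] about the fixed x, y, z axes, in that order (R = Rz(yaw) Ry(pitch) Rx(roll)).
In Python, from plant import get_obs, camera, camera_info, hand_in, nose_length gives the robot as it stands.
- The arm moves only by the tool carry_out, never from a script. Its argument "plan" is a list of rows, each an object of numbers: "tx", "ty", "tz": the shift along the tool's x, y, z in mm; "spin": the turn about the tool's z in rad; "grip": the closure, from -1 (fully open) to 1 (shut). In form: [{"tx": .., "ty": .., "tz": .., "spin": .., "grip": ..}, ...]. A call has 1 to 5 rows; each row shifts and turns the commanded pose from where the row before left it, along the tool's axes as they then stand; what a row does not reach is not made up. A row lasts 1/8 s, in which the tool goes at most 62.5 mm and 10.7 degrees, less where a joint would pass 70% of its speed; a pose out of reach is approached as far as the arm can. A call is refused whole if a number of a shift passes 62.5 or a number of a turn 0.188, either way. A call with a gripper value outside its range is refused whole. The fingers move at their own pace and stop on an object; "newtons" is the grip in N (left out, the last holds). Time passes only in rows, so rows that do not move let the fingers close. It gives the time, the measured TCP pose, the force and the opening at its end, in the units of the state.
- get_obs(): the state, without advancing time (a new reading comes with each control period).
- camera(name): name is "side" or "top"; returns the picture (384x512x3 uint8, red, green, blue); there is no depth.
- camera_info(name): a dict with "fov_y" (degrees; the focal length in pixels is half the picture's height over the tangent of half this angle, whatever the lens; pixels are square), "cx", "cy" (the principal point, pixels), "xyz" and "rotation" of the camera in the world. Camera axes: x right, y down, z forward; pixel columns grow to the right and rows downward; lengths in mm; the calibration is good to about 2 mm. A picture is of the moment at which its call begins. camera_info takes no time and is no camera call.
- hand_in(): hands the job in, once; it reports no verdict.
The state is a dict: "clock": time; "q": joint angles; "joint_velocities": joint speeds; "effort": joint torques, N m; "tool_pos": TCP position; "orientation": TCP orientation; "ft_force": force on the tool from outside, world axes, zero at the start; "moment": the same for the moment, N m; "width": finger opening in mm.
Only numpy, scipy, OpenCV 4.12 (cv2) and the standard library are available. Lean on these libraries where they do the work, as an engineer would, in place of code of your own. Each camera call takes 0.05 s, during which the arm holds its last target.

## Working session

There is one attempt and no reset: what is moved stays moved. The work goes in short steps, Python scripts to look and compute and a tool call to move; the robot and the scene stay as the last step left them, time stands still between calls to the robot, and variables do not carry over. Pictures are saved under pics/ and viewed, and the job is handed in when it is done.

Besides the shell and the picture viewer there is one more tool, called after "Request:" as name(argument=value, ...), one argument or row to a line, values as JSON. carry_out: Moves the arm, as the interface text tells. Its arguments: {"type":"object","properties":{"plan":{"type":"array","items":{"type":"object","properties":{"tx":{"type":"number"},"ty":{"type":"number"},"tz":{"type":"number"},"spin":{"type":"number"},"grip":{"type":"number"}}}},"newtons":{"type":"number"}},"required":["plan"]}

```bash
ls; mkdir -p pics
python3 - <<'E'
from plant import *
import cv2
for n in("top","side"):
    im=camera(n); print(camera_info(n)); cv2.imwrite(f"pics/{n}0.png",im[:,:,::-1])
print(get_obs(),nose_length)
E
```

```text
pics
{'fov_y': 47.135462418185384, 'cx': 255.9345428738833, 'cy': 194.3025301774732, 'xyz': array([ 259.00783009,    2.76680932, 1296.13076742]), 'rotation': array([-169.23020167,    0.27070345,  -90.05557477])}
{'fov_y': 42.282241699481894, 'cx': 264.93587288324676, 'cy': 194.7785913442763, 'xyz': array([  205.60440241, -1029.9011468 ,   756.92606455]), 'rotation': array([-122.41558369,    0.35017794,  -14.85222006])}
{'clock': 0.1, 'q': array([ 6.78670619e+01,  2.83107269e+01,  7.71232123e+01,  2.16751689e-04,
        7.46267216e+01, -5.47297524e+00]), 'joint_velocities': array([-0.02648966, -0.06262784, -0.10869186, -0.014323  ,  0.01842648,
       -0.00495183]), 'effort': array([ 1.49605316e-03, -8.83586955e+01, -3.84563971e+01, -8.56939641e-05,
        5.17404886e-03,  2.02780564e-05]), 'tool_pos': array([179.08018959, 598.49032413, 247.76852231]), 'orientation': array([-1.79939636e+02, -5.99357996e-03,  1.63339976e+02]), 'ft_force': array([ 0.36375428, -0.34685303,  0.1950404 ]), 'moment': array([-0.04872337, -0.00537967,  0.00910931]), 'width': 85.67199236692089} 17.0
```

View pics/top0.png

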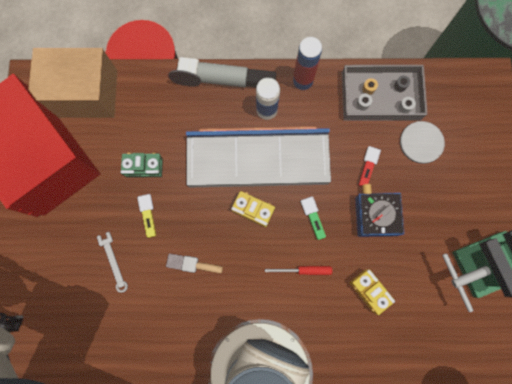

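View pics/side0.png

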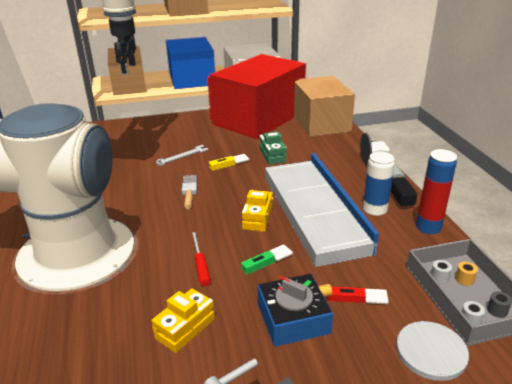

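The top view (up = +x, left = +y) shows the green caliper at (141,164), the yellow caliper at (253,208) with a decoy at (373,292), the yellow blade at (147,215), the green blade at (314,218) and the regulator at (380,214). There is no red caliper. Next I'll zoom in and write helpers.

```bash
cat > h.py <<'E'
import numpy as np, cv2, math
from scipy.spatial.transform import Rotation as R
from plant import *
def cam(n):
    c=camera_info(n); f=192/math.tan(math.radians(c['fov_y']/2))
    return c,f,R.from_euler('xyz',c['rotation'],degrees=True).as_matrix()
def px2w(n,u,v,z):
    c,f,M=cam(n); d=M@np.array([(u-c['cx'])/f,(v-c['cy'])/f,1.]); p=np.array(c['xyz'])
    return p+d*(z-p[2])/d[2]
def w2px(n,P):
    c,f,M=cam(n); q=M.T@(np.array(P,float)-c['xyz']); return q[:2]/q[2]*f+[c['cx'],c['cy']]
def shot(n,name,box=None,s=1):
    im=camera(n)
    b=im[:,:,::-1]
    if box: b=b[box[1]:box[3],box[0]:box[2]]
    cv2.imwrite(f"pics/{name}.png",cv2.resize(b,None,fx=s,fy=s,interpolation=cv2.INTER_CUBIC)); return im
def go(x=None,y=None,z=None,yaw=None,pose=None):
    """print tool-frame shift from pose (default measured) to target"""
    o=get_obs(); p=o['tool_pos'] if pose is None else np.array(pose[:3]); a=o['orientation'][2] if pose is None else pose[3]
    t=[p[i] if k is None else k for i,k in enumerate((x,y,z))]
    d=np.array(t)-p; A=math.radians(a)
    tx=d[0]*math.cos(A)+d[1]*math.sin(A); ty=d[0]*math.sin(A)-d[1]*math.cos(A)
    sp=0 if yaw is None else math.radians(a-yaw)
    sp=(sp+math.pi/2)%math.pi-math.pi/2 if yaw is not None else 0
    print(f"at {p.round(1)} yaw {a:.1f} -> tx {tx:.1f} ty {ty:.1f} tz {-d[2]:.1f} spin {sp:.3f} ; q6 {o['q'][5]:.0f} w {o['width']:.1f} t {o['clock']:.1f} F {o['ft_force'].round(1)}")
    return tx,ty,-d[2],sp
E
python3 - <<'E'
from h import *
im=camera("top")
cv2.imwrite("pics/topz.png",cv2.resize(im[130:330,110:430,::-1],None,fx=2.5,fy=2.5,interpolation=cv2.INTER_CUBIC))
cv2.imwrite("pics/reg.png",cv2.resize(im[180:245,345:415,::-1],None,fx=8,fy=8,interpolation=cv2.INTER_CUBIC))
print([px2w("top",u,v,40).round(0) for u,v in((187,131),(329,130),(187,186),(330,185))])
hsv=cv2.cvtColor(im,cv2.COLOR_RGB2HSV)
for nm,lo,hi in(("yel",(22,120,120),(35,255,255)),("grn",(50,120,60),(85,255,255)),("red",(0,180,120),(8,255,255)),("blue",(105,120,60),(125,255,255))):
    m=cv2.inRange(hsv,lo,hi); n,l,s,c=cv2.connectedComponentsWithStats(m)
    for i in range(1,n):
        if s[i,4]>25:
            cnt=np.argwhere(l==i)[:,::-1].astype(np.float32); print(nm,s[i],c[i].round(1),[np.round(k,1) for k in cv2.minAreaRect(cnt)])
E
```

```text
[array([691., 214.,  40.]), array([ 693., -210.,   40.]), array([523., 210.,  40.]), array([ 525., -207.,   40.])]
yel [233 192  42  28 366] [253.5 206.2] [array([252.7, 208.2]), array([39.2, 21. ]), np.float64(23.7)]
yel [142 210  14  28 245] [148.5 223.7] [array([148.4, 223.7]), array([26.7, 10. ]), np.float64(78.7)]
yel [353 271  21  21 112] [360.6 282.2] [array([362.8, 281.6]), array([13.3, 18.3]), np.float64(51.3)]
yel [365 281  27  34 291] [376.5 297.6] [array([378.1, 297.6]), array([26.5, 22.2]), np.float64(49.4)]
red [131  45  14  14  49] [136.7  52.5] [array([137.5,  51.5]), array([13., 13.]), np.float64(90.0)]
red [   0   76   76  133 4843] [ 26.7 147.5] [array([ 10.1, 141.2]), array([104.7,  87.6]), np.float64(53.4)]
red [299 266  33   9 211] [315.2 270. ] [array([315., 270.]), array([ 8., 32.]), np.float64(90.0)]
blue [187 132  54   3 101] [210.5 132.9] [array([213.5, 133. ]), array([ 2., 53.]), np.float64(90.0)]
```

View pics/topz.png

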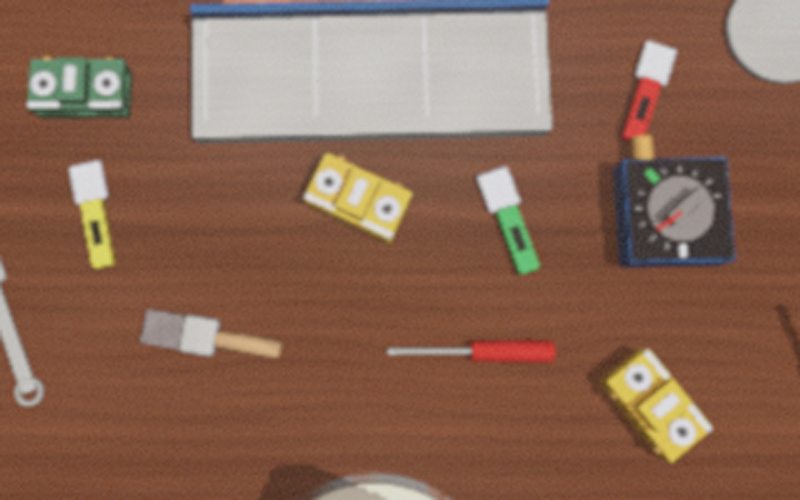

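View pics/reg.png

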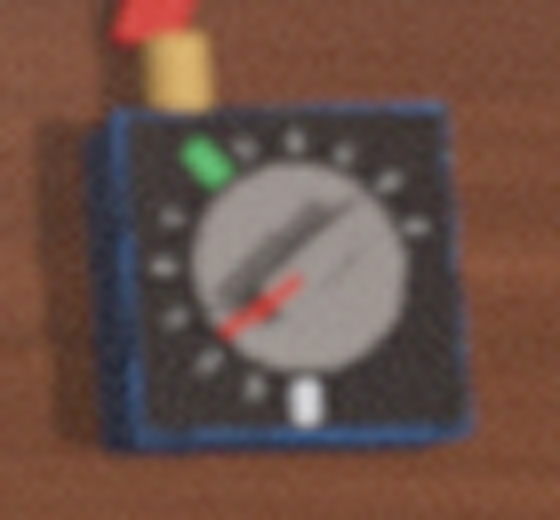

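Run:
```python
from h import *
def c(u,v,z): return px2w("top",345+u/8-.5,180+v/8-.5,z)[:2]
cor=[c(*p,60) for p in((128,108),(445,105),(468,430),(148,440))]; print(np.round(cor,0)); ctr=np.mean(cor,0); print(ctr)
sk=c(302,265,66);print("skirt",sk)
w=c(306,403,60);g=c(207,162,60);p=c(222,332,67)
an=lambda q,o:math.degrees(math.atan2(*(q-o)[::-1]))
for o in(ctr,sk): print("white",an(w,o),"green",an(g,o),"ptr",an(p,o),np.linalg.norm(p-o))
def t(u,v,z): return px2w("top",110+u/2.5-.4,130+v/2.5-.4,z)[:2].round(1)
# calipers: rib top label centre z77
print("yel rib",t(358,191,77),"stripe ends z53",t(305,200,53),t(393,237,53))
print("grn rib",t(70,79,77),"stripe",t(28,104,53),t(124,104,53))
print("yblade shoulder/handle end z22",t(95,202,20),t(103,266,22),"tip",t(86,164,13.5))
print("gblade",t(506,208,20),t(531,271,22),"tip",t(493,171,13.5))
print("bed front",t(193,139,40),t(551,131,40), "lines",t(316,115,40),t(428,115,40))
```

```text
[[ 497. -290.]
 [ 498. -403.]
 [ 382. -404.]
 [ 379. -292.]]
[ 439.11203575 -347.56338529]
skirt [ 439.76609796 -347.65309845]
white -179.35754344296822 green 37.799258508216354 ptr 128.14592786091168 37.53428546517338
white -179.47313176379336 green 38.35742409900163 ptr 128.83775786177503 38.011602783849696
yel rib [457.5  17.1] stripe ends z53 [451.1  78. ] [408.5 -22.3]
grn rib [588.1 347.1] stripe [564.6 401.4] [564.4 289.6]
yblade shoulder/handle end z22 [454.3 326.5] [378.9 313.3] tip [500.9 340.9]
gblade [ 446.4 -155.4] [ 372.5 -182.3] tip [ 491.6 -142. ]
bed front [525.4 210.2] [ 534.1 -207.7] lines [553.8  66.8] [553.6 -64.4]
```

Run:
```python
from h import *
go(450,100,230,128.5)
go(439.5,-347.6,160,pose=[450,100,230,163.34])
go(439.5,-347.6,160,pose=[450,100,230,128.5])
```

```text
at [179.1 598.5 247.9] yaw 163.3 -> tx -402.5 ty -399.9 tz 17.9 spin 0.608 ; q6 -5 w 85.6 t 0.1 F [-0.   0.5  0.1]
at [450 100 230] yaw 163.3 -> tx -118.3 ty -431.8 tz 70.0 spin 0.000 ; q6 -5 w 85.6 t 0.1 F [-0.   0.5  0.1]
at [450 100 230] yaw 128.5 -> tx -343.8 ty -286.9 tz 70.0 spin 0.000 ; q6 -5 w 85.6 t 0.1 F [-0.   0.5  0.1]
```

Request:
carry_out(
  plan=[
    {"tx": -40,"ty": -40},
    {"tx": -40,"ty": -40},
    {"tx": -40,"ty": -40},
    {"tx": -40,"ty": -40},
    {"tx": -40,"ty": -40},
  ],
  newtons=60,
)

```text
validation failed for argument at $.pl...
```

Request:
carry_out(
  plan=[
    {"tx": -40,"ty": -40},
    {"tx": -40,"ty": -40},
    {"tx": -40,"ty": -40},
    {"tx": -40,"ty": -40},
    {"tx": -40,"ty": -40,"tz": 20},
  ],
)

```text
validation failed for argument at $.pl...
```

Request:
carry_out(
  plan=[
    {"tx": -15,"ty": -54},
    {"tx": -15,"ty": -54},
    {"tx": -15,"ty": -54},
    {"tx": -15,"ty": -54},
    {"tx": -15,"ty": -54},
  ],
)

```text
validation failed for argument at $.pl...
```

Run:
```python
from h import *
go(439.5,-347.6,160,128.5)
```

```text
at [179.1 598.5 247.9] yaw 163.3 -> tx -520.7 ty -831.8 tz 87.9 spin 0.608 ; q6 -5 w 85.6 t 0.1 F [-0.   0.5  0.1]
```

All fields seem to be required.

Request:
carry_out(
  plan=[
    {"tx": -40,"ty": -40,"tz": 0,"spin": 0,"grip": -1},
    {"tx": -40,"ty": -40,"tz": 0,"spin": 0,"grip": -1},
    {"tx": -40,"ty": -40,"tz": 0,"spin": 0,"grip": -1},
    {"tx": -40,"ty": -40,"tz": 0,"spin": 0,"grip": -1},
    {"tx": -40,"ty": -40,"tz": 0,"spin": 0,"grip": -1},
  ],
  newtons=60,
)

```text
clock: 0.78
tool_pos: [314.0, 348.2, 248.3]
orientation: [180.0, 0.0, 163.4]
ft_force: [0.2, 0.1, 0.1]
width: 85.2
```

Request:
carry_out(
  plan=[
    {"tx": -40,"ty": -40,"tz": 0,"spin": 0,"grip": -1},
    {"tx": -40,"ty": -40,"tz": 0,"spin": 0,"grip": -1},
    {"tx": -40,"ty": -40,"tz": 0,"spin": 0,"grip": -1},
    {"tx": -40,"ty": -40,"tz": 0,"spin": 0,"grip": -1},
    {"tx": -40,"ty": -40,"tz": 20,"spin": 0,"grip": -1},
  ],
)

```text
clock: 1.4
tool_pos: [449.2, 99.2, 229.0]
orientation: [179.9, 0.2, 163.3]
ft_force: [1.2, 0.3, -0.1]
width: 85.4
```

Request:
carry_out(
  plan=[
    {"tx": -15,"ty": -54,"tz": 0,"spin": 0,"grip": -1},
    {"tx": -15,"ty": -54,"tz": 0,"spin": 0,"grip": -1},
    {"tx": -15,"ty": -54,"tz": 0,"spin": 0,"grip": -1},
    {"tx": -15,"ty": -54,"tz": 0,"spin": 0,"grip": -1},
    {"tx": -15,"ty": -54,"tz": 0,"spin": 0,"grip": -1},
  ],
)

```text
clock: 2.02
tool_pos: [441.8, -181.2, 228.3]
orientation: [180.0, 0.0, 163.3]
ft_force: [1.5, 1.0, -0.1]
width: 85.7
```

Run:
```python
from h import *
go(439.5,-347.6,160,128.5)
```

```text
at [ 441.8 -181.2  228.3] yaw 163.3 -> tx -45.5 ty -160.1 tz 68.3 spin 0.608 ; q6 -103 w 85.7 t 2.0 F [ 1.5  1.  -0.1]
```

Request:
carry_out(
  plan=[
    {"tx": -15,"ty": -53,"tz": 0,"spin": 0,"grip": -1},
    {"tx": -15,"ty": -53,"tz": 0,"spin": 0,"grip": -1},
    {"tx": -15,"ty": -54,"tz": 20,"spin": 0.15,"grip": -1},
    {"tx": 0,"ty": 0,"tz": 24,"spin": 0.18,"grip": -1},
    {"tx": 0,"ty": 0,"tz": 24,"spin": 0.18,"grip": -1},
  ],
)

```text
clock: 2.65
tool_pos: [439.0, -346.2, 159.3]
orientation: [180.0, -0.0, 133.7]
ft_force: [0.8, -0.2, 0.6]
width: 85.4
```

Run:
```python
from h import *
go(439.5,-347.6,92,128.5)
shot("side","s1",(240,200,360,360),5)
```

```text
at [ 439.  -346.2  159.3] yaw 133.7 -> tx -1.4 ty -0.6 tz 67.3 spin 0.091 ; q6 -88 w 85.4 t 2.6 F [ 0.8 -0.2  0.6]
```

View pics/s1.png

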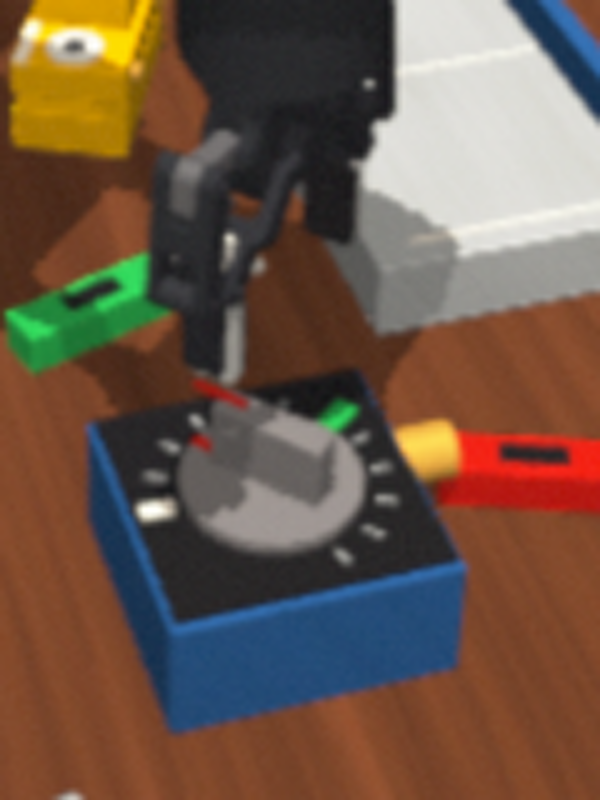

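The side view shows the open gripper above the bar, with the pointer between the white zero mark and the green mark. The red line runs over the bar top and the skirt. Lowering onto the knob.

Request:
carry_out(
  plan=[
    {"tx": -1,"ty": -1,"tz": 24,"spin": 0.09,"grip": -1},
    {"tx": 0,"ty": 0,"tz": 24,"spin": 0,"grip": -1},
    {"tx": 0,"ty": 0,"tz": 23,"spin": 0,"grip": -1},
    {"tx": 0,"ty": 0,"tz": 0,"spin": 0,"grip": 1},
    {"tx": 0,"ty": 0,"tz": 0,"spin": 0,"grip": 1},
  ],
  newtons=50,
)

```text
clock: 3.32
tool_pos: [439.7, -347.2, 90.2]
orientation: [180.0, 0.0, 129.0]
ft_force: [-0.1, -0.2, -0.4]
width: 51.5
```

Request:
carry_out(
  plan=[
    {"tx": 0,"ty": 0,"tz": 0,"spin": 0,"grip": 1},
    {"tx": 0,"ty": 0,"tz": 0,"spin": 0,"grip": 1},
  ],
)

```text
clock: 3.58
tool_pos: [440.4, -347.0, 90.3]
orientation: [179.9, 0.1, 129.0]
ft_force: [26.9, 28.8, 24.7]
width: 12.7
```

Run:
```python
from h import *
print(get_obs()['moment'])
go(439.5,-347.6,88,128.5)
```

```text
[ 4.93419837 -4.14458439  0.06794853]
at [ 440.4 -347.    90.3] yaw 129.0 -> tx 0.1 ty -1.1 tz 2.3 spin 0.008 ; q6 -83 w 12.7 t 3.6 F [26.9 28.8 24.7]
```

Request:
carry_out(
  plan=[
    {"tx": 0,"ty": 1,"tz": 0,"spin": 0,"grip": 1},
    {"tx": 0,"ty": 0,"tz": 0,"spin": 0,"grip": 1},
  ],
)

```text
clock: 3.82
tool_pos: [440.8, -346.6, 90.4]
orientation: [180.0, 0.1, 129.0]
ft_force: [1.3, 2.2, 10.5]
width: 13.2
```

Request:
carry_out(
  plan=[
    {"tx": 0,"ty": 0,"tz": 0,"spin": -0.17,"grip": 1},
    {"tx": 0,"ty": 0,"tz": 0,"spin": -0.17,"grip": 1},
    {"tx": 0,"ty": 0,"tz": 0,"spin": -0.17,"grip": 1},
    {"tx": 0,"ty": 0,"tz": 0,"spin": -0.17,"grip": 1},
    {"tx": 0,"ty": 0,"tz": 0,"spin": -0.14,"grip": 1},
  ],
)

```text
clock: 4.45
tool_pos: [441.2, -346.0, 90.4]
orientation: [-180.0, 0.1, 176.2]
ft_force: [6.7, 8.9, 11.5]
width: 13.1
```

Run:
```python
from h import *
print(get_obs()['moment'],get_obs()['ft_force'],get_obs()['orientation'],get_obs()['width'])
```

```text
[ 1.46818652 -1.21045201 -0.06724416] [ 6.72135772  8.8962548  11.52899653] [-1.79990806e+02  1.30546147e-01  1.76235354e+02] 13.06284865264279
```

Request:
carry_out(
  plan=[
    {"tx": 0,"ty": 0,"tz": 0,"spin": -0.05,"grip": 1},
    {"tx": 0,"ty": 0,"tz": 0,"spin": -0.03,"grip": 1},
    {"tx": 0,"ty": 0,"tz": 0,"spin": 0,"grip": 1},
  ],
)

```text
clock: 4.82
tool_pos: [441.3, -345.9, 90.4]
orientation: [-180.0, 0.1, -179.4]
ft_force: [7.4, 9.7, 11.9]
width: 12.8
```

Run:
```python
from h import *
print(get_obs()['moment'],get_obs()['ft_force'],get_obs()['orientation'],get_obs()['width'])
shot("side","s2",(240,200,360,360),5)
```

```text
[ 1.53285775 -1.13129807  0.01204412] [ 7.41500863  9.69310131 11.85359261] [-1.79984070e+02  1.29167933e-01 -1.79433990e+02] 12.753923105172968
```

View pics/s2.png

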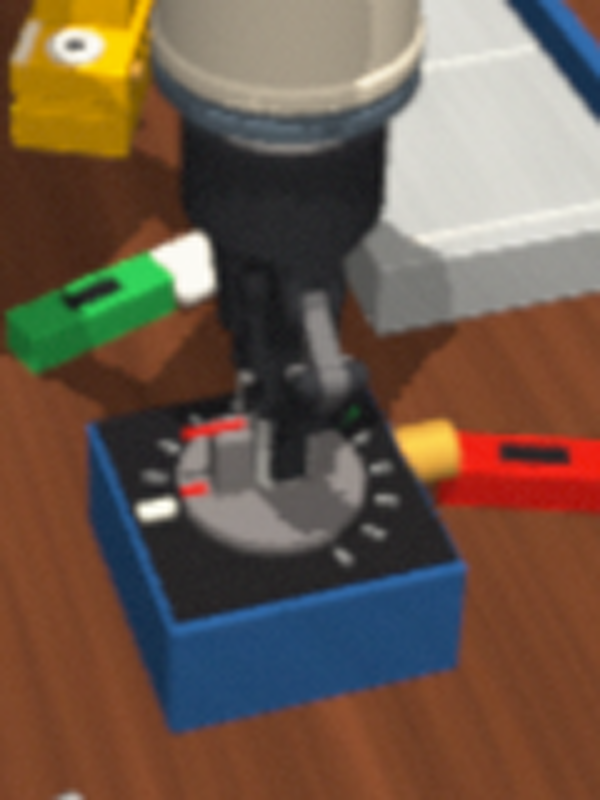

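Request:
carry_out(
  plan=[
    {"tx": 0,"ty": 0,"tz": 0,"spin": -0.04,"grip": 1},
    {"tx": 0,"ty": 0,"tz": 0,"spin": -0.03,"grip": 1},
    {"tx": 0,"ty": 0,"tz": 0,"spin": 0,"grip": 1},
  ],
)

```text
clock: 5.25
tool_pos: [441.3, -345.8, 90.4]
orientation: [-180.0, 0.1, -175.5]
ft_force: [7.3, 9.4, 11.6]
width: 12.9
```

Run:
```python
from h import *
print(get_obs()['moment'],get_obs()['ft_force'],get_obs()['orientation'],get_obs()['width'])
shot("side","s3",(270,265,330,325),10)
c=np.array([441,-346.5])
for a in(180,176,172): 
  print(a,[w2px("side",[c[0]+r*math.cos(math.radians(a)),c[1]+r*math.sin(math.radians(a)),66]).round(1) for r in(0,36)])
print(w2px("side",[441-50,-346.5,60]))
```

```text
[ 1.54868469 -1.23423415 -1.32045809] [ 7.30073729  9.42521291 11.57426497] [-1.79994012e+02  1.48486374e-01 -1.75511500e+02] 12.891690800609624
180 [array([293.6, 294.5]), array([276.1, 297.9])]
176 [array([293.6, 294.5]), array([275.8, 297. ])]
172 [array([293.6, 294.5]), array([275.5, 296.1])]
[269.17190035 301.47302207]
```

View pics/s3.png

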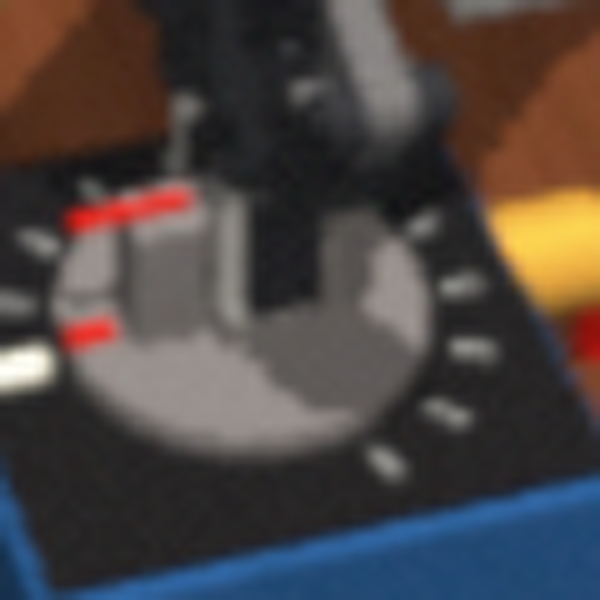

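The pointer's inner end now lines up with the white mark and −1.3 N·m shows the end stop has been reached. Releasing and retreating.

Request:
carry_out(
  plan=[
    {"tx": 0,"ty": 0,"tz": 0,"spin": 0.03,"grip": 1},
    {"tx": 0,"ty": 0,"tz": 0,"spin": 0,"grip": -1},
    {"tx": 0,"ty": 0,"tz": 0,"spin": 0,"grip": -1},
    {"tx": 0,"ty": 0,"tz": 0,"spin": 0,"grip": -1},
    {"tx": 0,"ty": 0,"tz": -30,"spin": 0,"grip": -1},
  ],
)

```text
clock: 5.92
tool_pos: [439.2, -345.5, 118.0]
orientation: [179.8, -0.2, -177.2]
ft_force: [-0.5, 0.2, 0.6]
width: 83.9
```

Request:
carry_out(
  plan=[
    {"tx": 0,"ty": 0,"tz": -40,"spin": 0,"grip": -1},
    {"tx": 0,"ty": 50,"tz": -30,"spin": 0,"grip": -1},
    {"tx": 0,"ty": 55,"tz": 0,"spin": 0,"grip": -1},
    {"tx": 0,"ty": 55,"tz": 0,"spin": 0,"grip": -1},
  ],
)

```text
clock: 6.42
tool_pos: [432.0, -185.2, 189.7]
orientation: [-180.0, 0.1, -177.2]
ft_force: [1.0, 0.3, -0.3]
width: 85.7
```

Run:
```python
from h import *
go()
im=shot("top","t2",(110,120,430,320),2.5)
cv2.imwrite("pics/reg2.png",cv2.resize(im[180:245,345:415,::-1],None,fx=8,fy=8,interpolation=cv2.INTER_CUBIC))
```

```text
at [ 432.  -185.2  189.7] yaw -177.2 -> tx -0.0 ty 0.0 tz -0.0 spin 0.000 ; q6 -123 w 85.7 t 6.4 F [ 1.   0.3 -0.3]
```

View pics/t2.png

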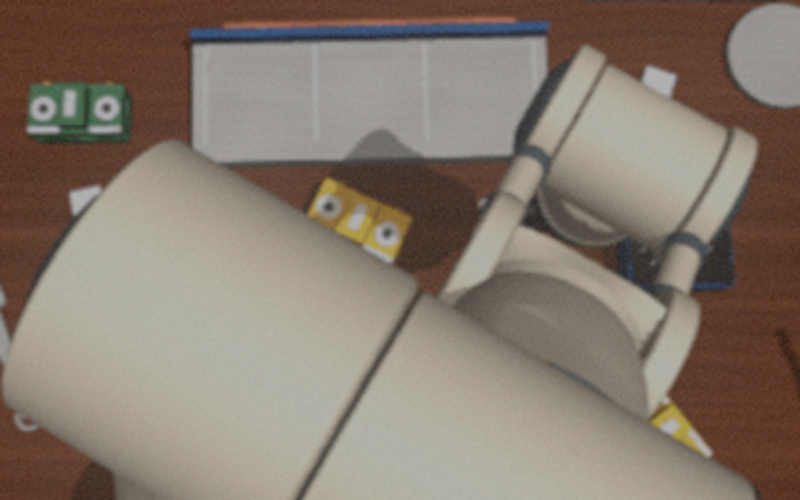

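View pics/reg2.png

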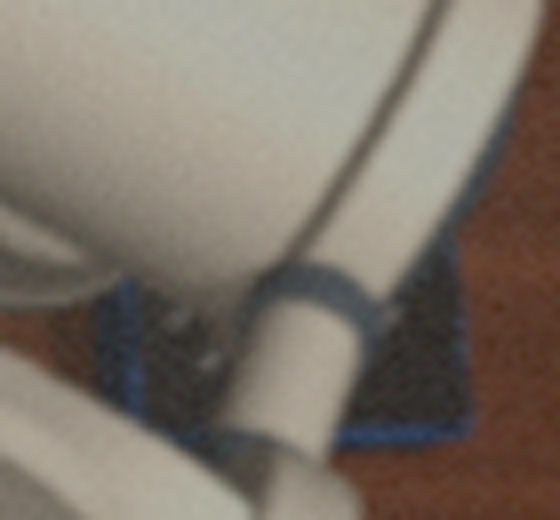

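Run:
```python
from h import *
go(456.5,17.2,160,157)
```

```text
at [ 430.  -179.4  189.2] yaw -177.1 -> tx -36.3 ty 195.1 tz 29.2 spin 0.451 ; q6 -123 w 85.2 t 6.5 F [-3.7  5.2 -0.6]
```

Request:
carry_out(
  plan=[
    {"tx": -9,"ty": 48,"tz": 0,"spin": 0,"grip": -1},
    {"tx": -9,"ty": 49,"tz": 0,"spin": 0,"grip": -1},
    {"tx": -9,"ty": 49,"tz": 0,"spin": 0,"grip": -1},
    {"tx": -9,"ty": 49,"tz": 0,"spin": 0.15,"grip": -1},
    {"tx": 0,"ty": 0,"tz": 29,"spin": 0.15,"grip": -1},
  ],
)

```text
clock: 7.1
tool_pos: [460.0, 12.7, 161.2]
orientation: [179.9, 0.2, 165.6]
ft_force: [-0.0, 0.4, -0.7]
width: 85.4
```

Request:
carry_out(
  plan=[
    {"tx": 0,"ty": 0,"tz": 0,"spin": 0.15,"grip": -1},
    {"tx": 0,"ty": 0,"tz": 0,"spin": 0,"grip": -1},
  ],
)

```text
clock: 7.35
tool_pos: [458.6, 10.1, 160.1]
orientation: [-180.0, -0.0, 157.1]
ft_force: [0.3, 0.1, 0.6]
width: 85.3
```

Run:
```python
from h import *
go(456.5,17.2,160,157)
im=shot("side","s4",(150,100,350,280),4)
cv2.imwrite("pics/reg3.png",cv2.resize(camera("top")[180:245,345:415,::-1],None,fx=8,fy=8,interpolation=cv2.INTER_CUBIC))
```

```text
at [458.6  10.1 160.1] yaw 157.1 -> tx 4.7 ty 5.7 tz 0.1 spin 0.002 ; q6 -73 w 85.3 t 7.3 F [0.3 0.1 0.6]
```

View pics/s4.png

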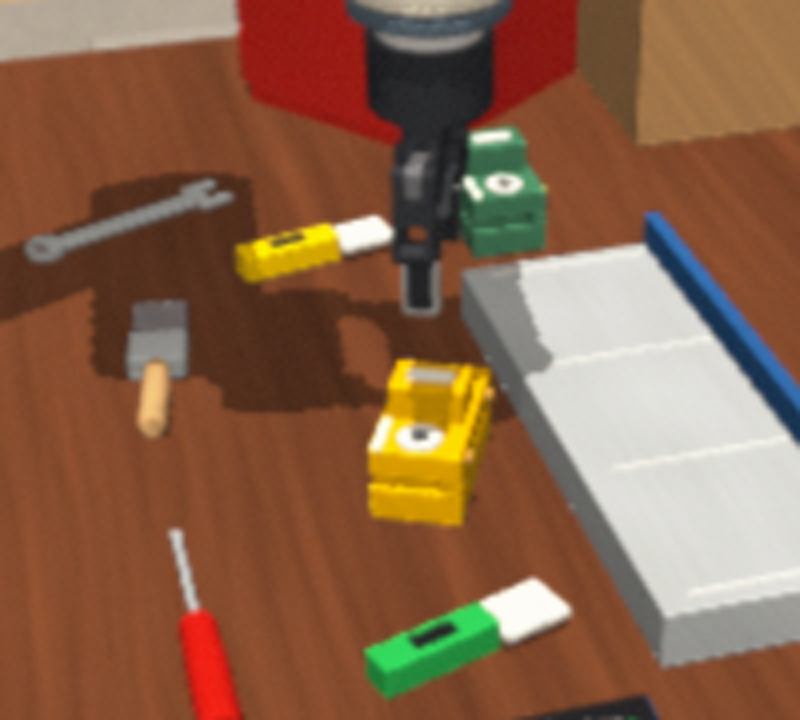

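View pics/reg3.png

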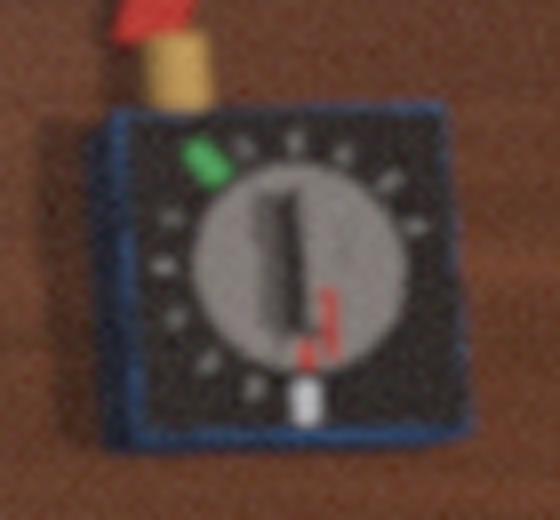

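The knob pointer meets the white mark. The gripper is above the yellow caliper, and I'll cross-check its position against the side view, where the rib label is at (257.5,193.8).

Run:
```python
from h import *
print(w2px("side",[457.5,17.1,77]), px2w("side",257.5,193.8,77), "green", px2w("side",150+490/4-.4,100+137/4-.4,77))
```

```text
[256.84947638 193.60374088] [458.87884385  15.74310564  77.        ] green [590.15747202 347.94767705  77.        ]
```

Request:
carry_out(
  plan=[
    {"tx": 4,"ty": 5,"tz": 30,"spin": 0,"grip": -1},
    {"tx": 0,"ty": 0,"tz": 30,"spin": 0,"grip": -1},
    {"tx": 0,"ty": 0,"tz": 20,"spin": 0,"grip": -1},
    {"tx": 0,"ty": 0,"tz": 9,"spin": 0,"grip": -1},
    {"tx": 0,"ty": 0,"tz": 0,"spin": 0,"grip": -1},
  ],
)

```text
clock: 8.07
tool_pos: [456.9, 16.1, 71.3]
orientation: [-180.0, -0.0, 157.1]
ft_force: [-0.7, 0.2, 1.2]
width: 85.6
```

Request:
carry_out(
  plan=[
    {"tx": 0,"ty": 0,"tz": 0,"spin": 0,"grip": 1},
    {"tx": 0,"ty": 0,"tz": 0,"spin": 0,"grip": 1},
    {"tx": 0,"ty": 0,"tz": 0,"spin": 0,"grip": 1},
    {"tx": 0,"ty": 0,"tz": 0,"spin": 0,"grip": 1},
  ],
  newtons=80,
)

```text
clock: 8.57
tool_pos: [457.4, 16.3, 72.1]
orientation: [180.0, 0.1, 157.0]
ft_force: [-2.1, 1.9, 18.5]
width: 32.7
```

Request:
carry_out(
  plan=[
    {"tx": 0,"ty": 0,"tz": -20,"spin": 0,"grip": 1},
    {"tx": 0,"ty": 0,"tz": -30,"spin": 0,"grip": 1},
    {"tx": 0,"ty": 0,"tz": -30,"spin": 0,"grip": 1},
    {"tx": 0,"ty": 0,"tz": 0,"spin": 0,"grip": 1},
  ],
)

```text
clock: 9.07
tool_pos: [457.7, 16.2, 152.7]
orientation: [179.9, 0.2, 157.0]
ft_force: [0.3, 0.1, -7.6]
width: 32.6
```

Run:
```python
from h import *
go(500,5,151,-179)
im=shot("side","s5",(150,80,400,280),3)
```

```text
at [457.7  16.2 152.7] yaw 157.0 -> tx -43.3 ty 6.2 tz 1.7 spin -0.418 ; q6 -72 w 32.6 t 9.1 F [ 0.3  0.1 -7.6]
```

View pics/s5.png

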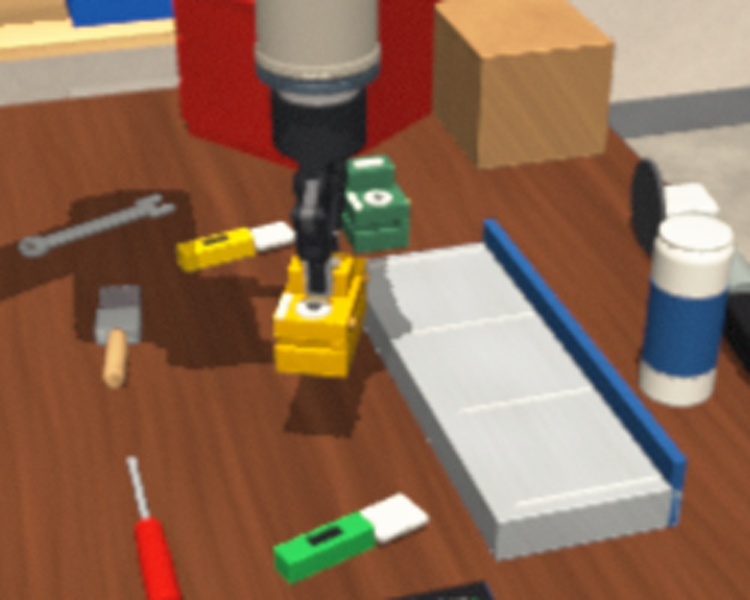

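The yellow caliper is held level with its gap toward the robot. Measuring the bed edges from the first top picture.

Run:
```python
from h import *
im=cv2.imread("pics/top0.png").astype(float)
for u in(200,230,260,290,318):
    col=im[120:195,u-1:u+2].mean(1)  # BGR
    sat=col.max(1)-col.min(1); g=col[:,2]
    # R channel transitions
    print(u,[int(x) for x in g[5:20]],'...',[int(x) for x in g[58:72]])
```

```text
200 [127, 125, 124, 139, 168, 177, 138, 88, 79, 74, 59, 76, 140, 191, 199] ... [199, 201, 200, 202, 200, 198, 178, 129, 105, 119, 128, 133, 133, 128]
230 [124, 125, 132, 160, 187, 163, 106, 83, 79, 71, 71, 125, 176, 197, 199] ... [199, 197, 196, 197, 197, 180, 129, 100, 112, 124, 129, 131, 127, 126]
260 [131, 133, 161, 195, 193, 137, 89, 84, 79, 70, 93, 150, 192, 197, 198] ... [199, 199, 199, 199, 191, 153, 114, 107, 118, 124, 127, 125, 123, 124]
290 [132, 148, 177, 189, 146, 94, 86, 82, 68, 81, 140, 190, 196, 196, 198] ... [201, 202, 202, 199, 184, 131, 107, 117, 126, 127, 127, 130, 127, 125]
318 [132, 131, 132, 118, 93, 81, 82, 72, 68, 104, 162, 192, 197, 195, 196] ... [195, 196, 196, 185, 135, 100, 111, 127, 131, 127, 129, 128, 131, 129]
```

Run:
```python
from h import *
for u,a,b in((200,136.9,184.5),(230,136.1,183.5),(260,135.8,183),(290,134.9,182.6),(318,134.5,181.7)):
    print(px2w("top",u,a,40).round(1)[:2],px2w("top",u,b,40).round(1)[:2])
print([px2w("top",110+u/2.5-.4,130+v/2.5-.4,40).round(1)[:2] for u,v in((192,40),(548,40))])
```

```text
[672.4 175. ] [527.4 171.7]
[674.7  85.6] [530.2  84.2]
[675.4  -3.8] [531.5  -3.4]
[678.  -93.2] [532.5 -91. ]
[ 679.  -176.7] [ 535.1 -172.7]
[array([645.6, 214.8]), array([ 644.5, -207.7])]
```

Request:
carry_out(
  plan=[
    {"tx": -43,"ty": 15,"tz": 0,"spin": 0,"grip": 1},
    {"tx": -43,"ty": 15,"tz": 0,"spin": 0,"grip": 1},
    {"tx": -43,"ty": 15,"tz": 0,"spin": 0,"grip": 1},
    {"tx": -30,"ty": 9,"tz": 0,"spin": -0.14,"grip": 1},
    {"tx": 0,"ty": 0,"tz": 0,"spin": -0.14,"grip": 1},
  ],
)

```text
clock: 9.75
tool_pos: [625.7, 3.6, 148.8]
orientation: [-180.0, -0.1, 173.3]
ft_force: [-0.9, -0.1, -7.1]
width: 32.4
```

Request:
carry_out(
  plan=[
    {"tx": 0,"ty": 0,"tz": 0,"spin": -0.14,"grip": 1},
    {"tx": 0,"ty": 0,"tz": 0,"spin": 0,"grip": 1},
  ],
)

```text
clock: 10.0
tool_pos: [623.5, 4.0, 149.3]
orientation: [180.0, -0.2, -178.9]
ft_force: [-0.3, 0.3, -7.4]
width: 32.1
```

Run:
```python
from h import *
go(641,2,114,-178.9)
```

```text
at [623.5   4.  149.3] yaw -178.9 -> tx -17.5 ty -2.3 tz 35.3 spin -0.001 ; q6 -96 w 32.1 t 10.0 F [-0.3  0.3 -7.4]
```

Request:
carry_out(
  plan=[
    {"tx": -17,"ty": -2,"tz": 0,"spin": 0,"grip": 1},
    {"tx": 0,"ty": 0,"tz": 20,"spin": 0,"grip": 1},
    {"tx": 0,"ty": 0,"tz": 14,"spin": 0,"grip": 1},
    {"tx": 0,"ty": 0,"tz": 2,"spin": 0,"grip": 1},
    {"tx": 0,"ty": 0,"tz": 0,"spin": 0,"grip": 1},
  ],
)

```text
clock: 10.62
tool_pos: [641.3, 2.3, 115.3]
orientation: [180.0, -0.0, -178.9]
ft_force: [-0.3, 1.1, -7.2]
width: 32.2
```

Run:
```python
from h import *
go(641,2,114,-178.9)
im=shot("side","s6",(230,100,430,280),4)
```

```text
at [641.3   2.3 115.3] yaw -178.9 -> tx 0.3 ty -0.3 tz 1.3 spin -0.001 ; q6 -96 w 32.2 t 10.6 F [-0.3  1.1 -7.2]
```

View pics/s6.png

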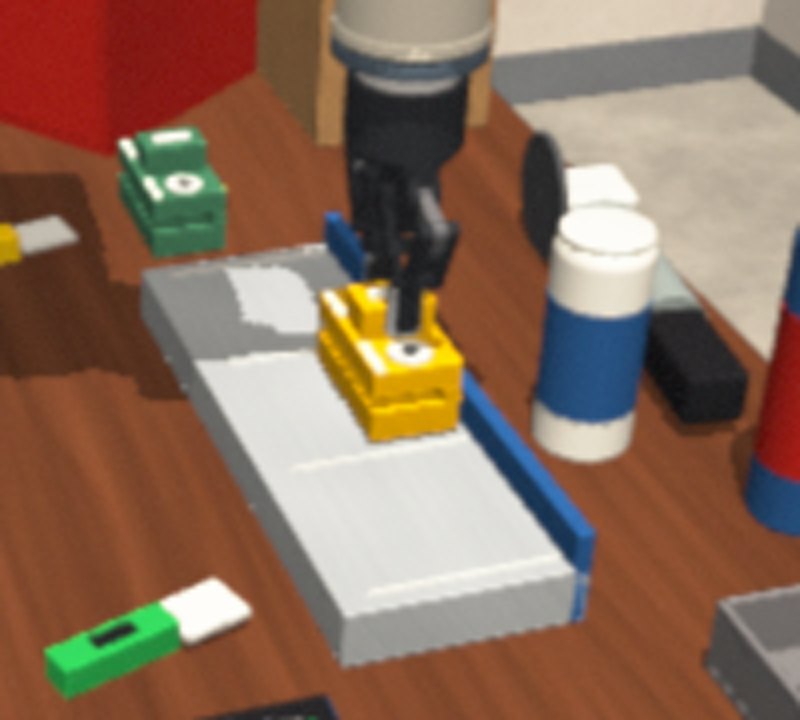

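Request:
carry_out(
  plan=[
    {"tx": 0,"ty": 0,"tz": 2,"spin": 0,"grip": 1},
    {"tx": 0,"ty": 0,"tz": 1,"spin": 0,"grip": 1},
    {"tx": 0,"ty": 0,"tz": 0,"spin": 0,"grip": 1},
  ],
)

```text
clock: 11.05
tool_pos: [641.5, 2.2, 112.4]
orientation: [-180.0, 0.0, -178.9]
ft_force: [-0.1, 0.1, -6.0]
width: 32.5
```

Request:
carry_out(
  plan=[
    {"tx": 0,"ty": 0,"tz": 1,"spin": 0,"grip": 1},
    {"tx": 0,"ty": 0,"tz": 0,"spin": 0,"grip": 1},
  ],
)

```text
clock: 11.3
tool_pos: [641.5, 2.2, 112.3]
orientation: [-180.0, 0.0, -178.9]
ft_force: [-6.1, -0.6, 8.6]
width: 32.0
```

Request:
carry_out(
  plan=[
    {"tx": 0,"ty": 0,"tz": 0,"spin": 0,"grip": -1},
    {"tx": 0,"ty": 0,"tz": 0,"spin": 0,"grip": -1},
    {"tx": 0,"ty": 0,"tz": 0,"spin": 0,"grip": -1},
    {"tx": 0,"ty": 0,"tz": -30,"spin": 0,"grip": -1},
    {"tx": 0,"ty": 0,"tz": -45,"spin": 0,"grip": -1},
  ],
)

```text
clock: 11.92
tool_pos: [640.7, 2.3, 186.0]
orientation: [180.0, -0.2, -178.9]
ft_force: [0.6, 0.6, 0.1]
width: 85.3
```

Run:
```python
from h import *
go(589,347,150,180)
im=shot("side","s7",(230,100,430,280),4)
```

```text
at [640.7   2.3 186. ] yaw -178.9 -> tx 45.1 ty 345.6 tz 36.0 spin 0.019 ; q6 -96 w 85.3 t 11.9 F [0.6 0.6 0.1]
```

View pics/s7.png

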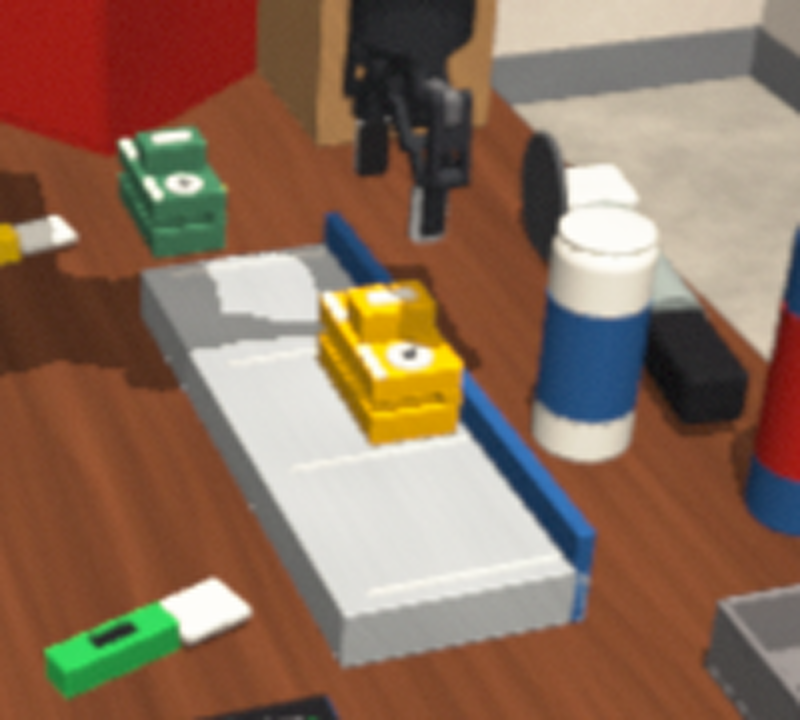

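Run:
```python
from h import *
for z in(0,100,150,200): print(z,px2w("top",98,172,z).round(0),px2w("top",75,155,z).round(0),px2w("top",110,115,z).round(0))
print(px2w("side",240,132,0), px2w("side",210,122,0),px2w("side",308,100,0))
im=shot("top","t3",(60,100,380,300),2.5)
```

```text
0 [575. 487.   0.] [629. 561.   0.] [757. 462.   0.]
100 [551. 450. 100.] [600. 518. 100.] [719. 427. 100.]
150 [539. 431. 150.] [586. 497. 150.] [700. 409. 150.]
200 [526. 413. 200.] [572. 475. 200.] [680. 391. 200.]
[5.27922097e+02 5.49279958e+02 1.13686838e-13] [ 4.39407745e+02  6.63540168e+02 -1.13686838e-13] [859.29875166 770.98242388   0.        ]
```

View pics/t3.png

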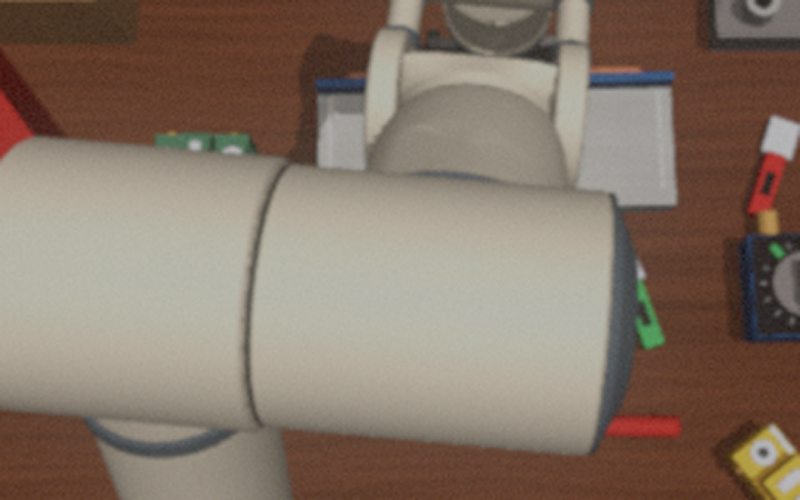

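Request:
carry_out(
  plan=[
    {"tx": 9,"ty": 58,"tz": 0,"spin": 0,"grip": -1},
    {"tx": 9,"ty": 58,"tz": 0,"spin": 0,"grip": -1},
    {"tx": 9,"ty": 58,"tz": 0,"spin": 0,"grip": -1},
    {"tx": 9,"ty": 58,"tz": 0,"spin": 0,"grip": -1},
    {"tx": 9,"ty": 57,"tz": 0,"spin": 0,"grip": -1},
  ],
)

```text
clock: 12.65
tool_pos: [590.3, 292.2, 185.9]
orientation: [-180.0, -0.0, -178.9]
ft_force: [0.8, -0.5, -1.1]
width: 85.4
```

Request:
carry_out(
  plan=[
    {"tx": 0,"ty": 50,"tz": 0,"spin": 0.02,"grip": -1},
    {"tx": 0,"ty": 0,"tz": 36,"spin": 0,"grip": -1},
    {"tx": 0,"ty": 0,"tz": 0,"spin": 0,"grip": -1},
  ],
)

```text
clock: 13.02
tool_pos: [588.2, 340.0, 147.5]
orientation: [-179.9, -0.3, -180.0]
ft_force: [0.3, -0.1, 0.1]
width: 85.0
```

Run:
```python
from h import *
go(589,347,72,180)
im=shot("side","s8",(200,60,400,240),4)
```

```text
at [588.2 340.  147.5] yaw -180.0 -> tx -0.8 ty 7.0 tz 75.5 spin 0.000 ; q6 -65 w 85.0 t 13.0 F [ 0.3 -0.1  0.1]
```

View pics/s8.png

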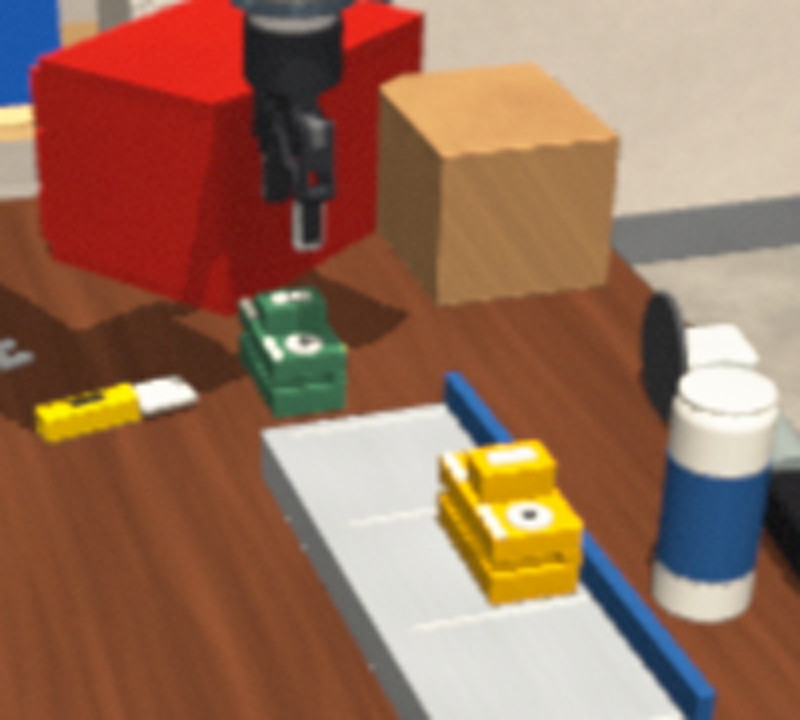

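Request:
carry_out(
  plan=[
    {"tx": -1,"ty": 7,"tz": 25,"spin": 0,"grip": -1},
    {"tx": 0,"ty": 0,"tz": 30,"spin": 0,"grip": -1},
    {"tx": 0,"ty": 0,"tz": 19,"spin": 0,"grip": -1},
    {"tx": 0,"ty": 0,"tz": 0,"spin": 0,"grip": -1},
  ],
)

```text
clock: 13.58
tool_pos: [590.8, 346.7, 75.8]
orientation: [-180.0, -0.1, 179.9]
ft_force: [0.3, 0.3, 0.2]
width: 85.4
```

Request:
carry_out(
  plan=[
    {"tx": 0,"ty": 0,"tz": 0,"spin": 0,"grip": 1},
    {"tx": 0,"ty": 0,"tz": 0,"spin": 0,"grip": 1},
    {"tx": 0,"ty": 0,"tz": 0,"spin": 0,"grip": 1},
    {"tx": 0,"ty": 0,"tz": 0,"spin": 0,"grip": 1},
  ],
)

```text
clock: 14.08
tool_pos: [591.4, 347.7, 77.5]
orientation: [179.9, 0.1, 180.0]
ft_force: [-0.9, 0.4, 10.2]
width: 32.4
```

Request:
carry_out(
  plan=[
    {"tx": 0,"ty": 0,"tz": -20,"spin": 0,"grip": 1},
    {"tx": 0,"ty": 0,"tz": -30,"spin": 0,"grip": 1},
    {"tx": 0,"ty": 0,"tz": -30,"spin": 0,"grip": 1},
    {"tx": 0,"ty": 0,"tz": 0,"spin": 0,"grip": 1},
  ],
)

```text
clock: 14.58
tool_pos: [592.1, 347.9, 159.3]
orientation: [179.9, 0.2, 180.0]
ft_force: [1.4, 0.6, -5.9]
width: 32.0
```

Run:
```python
from h import *
# bed +130: 
a=math.radians(1.1); b=np.array([652,2])+[-11*math.cos(a)-130*math.sin(a),-11*math.sin(a)+130*math.cos(a)]
print(b); go(b[0],b[1],157,-178.9)
im=shot("side","s9",(200,60,400,240),4)
```

```text
[638.50635965 131.76487071]
at [592.1 347.9 159.3] yaw 180.0 -> tx -46.6 ty -216.1 tz 2.3 spin -0.020 ; q6 -64 w 32.0 t 14.6 F [ 1.4  0.6 -5.9]
```

View pics/s9.png

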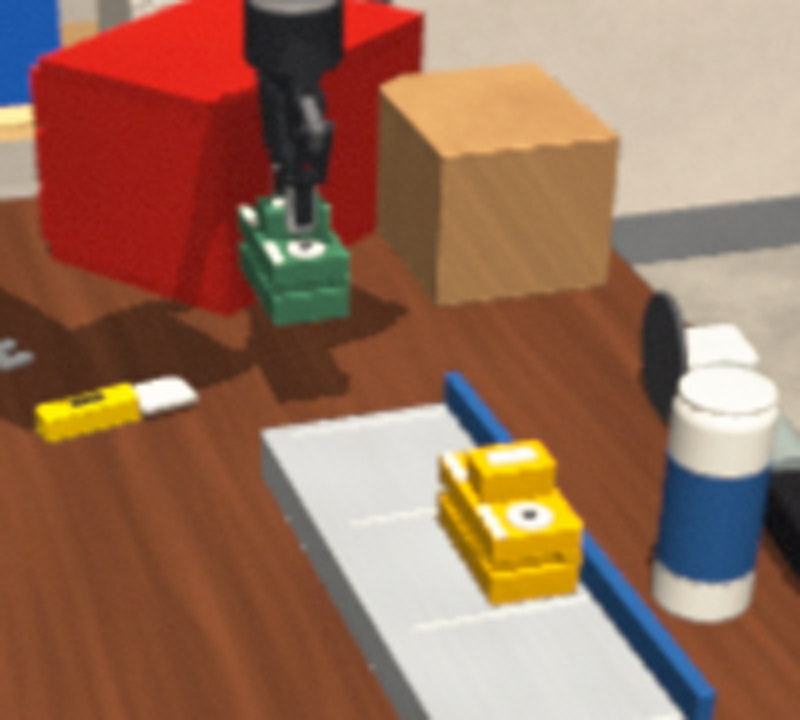

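Request:
carry_out(
  plan=[
    {"tx": -12,"ty": -54,"tz": 0,"spin": 0,"grip": 1},
    {"tx": -12,"ty": -54,"tz": 0,"spin": -0.02,"grip": 1},
    {"tx": -12,"ty": -54,"tz": 0,"spin": 0,"grip": 1},
    {"tx": -12,"ty": -54,"tz": 0,"spin": 0,"grip": 1},
    {"tx": 0,"ty": 0,"tz": 0,"spin": 0,"grip": 1},
  ],
)

```text
clock: 15.25
tool_pos: [641.0, 127.8, 154.8]
orientation: [-179.9, -0.1, -179.1]
ft_force: [-0.4, 0.7, -5.3]
width: 32.3
```

Run:
```python
from h import *
go(641,131.8,119,-178.9)
```

```text
at [641.  127.8 154.8] yaw -179.1 -> tx -0.1 ty 4.0 tz 35.8 spin -0.004 ; q6 -85 w 32.3 t 15.2 F [-0.4  0.7 -5.3]
```

Request:
carry_out(
  plan=[
    {"tx": 0,"ty": 4,"tz": 15,"spin": 0,"grip": 1},
    {"tx": 0,"ty": 0,"tz": 15,"spin": 0,"grip": 1},
    {"tx": 0,"ty": 0,"tz": 5,"spin": 0,"grip": 1},
    {"tx": 0,"ty": 0,"tz": 2,"spin": 0,"grip": 1},
    {"tx": 0,"ty": 0,"tz": 0,"spin": 0,"grip": 1},
  ],
)

```text
clock: 15.88
tool_pos: [640.9, 136.1, 119.4]
orientation: [180.0, 0.0, -178.9]
ft_force: [-1.2, 0.6, -4.2]
width: 31.9
```

Request:
carry_out(
  plan=[
    {"tx": 0,"ty": -4,"tz": 1,"spin": 0,"grip": 1},
    {"tx": 0,"ty": 0,"tz": 1,"spin": 0,"grip": 1},
    {"tx": 0,"ty": 0,"tz": 1,"spin": 0,"grip": 1},
    {"tx": 0,"ty": 0,"tz": 0,"spin": 0,"grip": 1},
  ],
)

```text
clock: 16.38
tool_pos: [641.1, 131.4, 117.6]
orientation: [-180.0, 0.1, -178.9]
ft_force: [-5.4, -3.9, 11.3]
width: 32.1
```

Contact. Release, retreat and look.

Request:
carry_out(
  plan=[
    {"tx": 0,"ty": 0,"tz": 0,"spin": 0,"grip": -1},
    {"tx": 0,"ty": 0,"tz": 0,"spin": 0,"grip": -1},
    {"tx": 0,"ty": 0,"tz": 0,"spin": 0,"grip": -1},
    {"tx": 0,"ty": 0,"tz": -30,"spin": 0,"grip": -1},
    {"tx": 0,"ty": 0,"tz": -40,"spin": 0,"grip": -1},
  ],
)

```text
clock: 17.0
tool_pos: [640.3, 131.7, 186.2]
orientation: [-180.0, -0.1, -178.9]
ft_force: [0.0, -0.8, 0.2]
width: 85.5
```

Request:
carry_out(
  plan=[
    {"tx": 55,"ty": 30,"tz": 0,"spin": 0,"grip": -1},
    {"tx": 50,"ty": 35,"tz": 0,"spin": 0,"grip": -1},
    {"tx": 50,"ty": 40,"tz": 0,"spin": 0,"grip": -1},
    {"tx": 40,"ty": 45,"tz": 0,"spin": 0,"grip": -1},
    {"tx": 0,"ty": 50,"tz": 0,"spin": 0,"grip": -1},
  ],
)

```text
clock: 17.62
tool_pos: [440.6, 327.8, 186.6]
orientation: [-180.0, -0.1, -178.9]
ft_force: [2.1, 0.5, -1.0]
width: 85.3
```

Run:
```python
from h import *
go(415,320,120)
im=shot("side","s10",(200,60,400,240),4)
im=shot("top","t4",(110,100,430,300),2.5)
```

```text
at [440.6 327.8 186.6] yaw -178.9 -> tx 25.7 ty -7.3 tz 66.6 spin 0.000 ; q6 -61 w 85.3 t 17.6 F [ 2.1  0.5 -1. ]
```

View pics/s10.png

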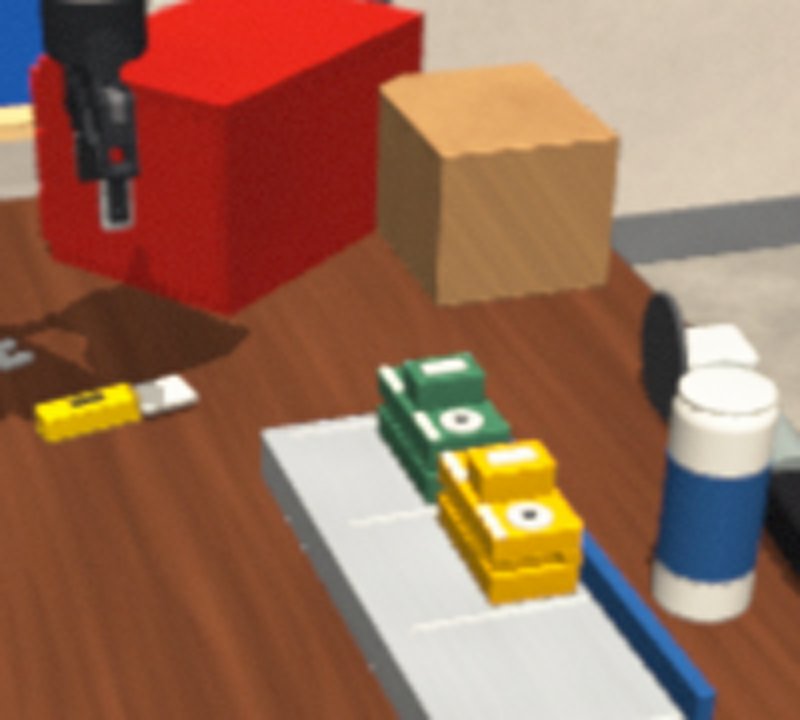

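View pics/t4.png

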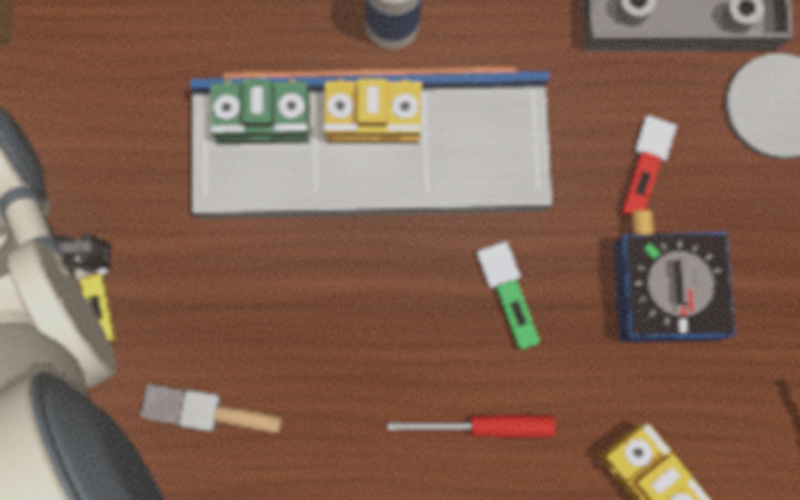

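Both calipers sit on the bed with their stripes toward the robot. Measuring them and the blades now.

Run:
```python
from h import *
def q(u,v,z): return px2w("top",110+u/2.5-.4,100+v/2.5-.4,z)[:2].round(1)
print("yel label",q(372,100,117),"stripe",q(327,134,93),q(420,134,93)); print("grn",q(257,100,117),q(211,132,93),q(308,132,93))
S=lambda u,v,z: px2w("side",200+u/4-.4,60+v/4-.4,z)[:2].round(1)
print("side: yel label",S(512,457,117),"grn",S(445,367,117))
def fit(imf,lo,hi,box,n,z):
    im=cv2.imread(imf); hsv=cv2.cvtColor(im,cv2.COLOR_BGR2HSV); m=cv2.inRange(hsv,lo,hi); k=np.zeros_like(m); k[box[1]:box[3],box[0]:box[2]]=255; m&=k
    pts=np.argwhere(m)[:,::-1].astype(float)
    W=np.array([px2w(n,*p,z)[:2] for p in pts]); c=W.mean(0); w,v=np.linalg.eigh(np.cov((W-c).T)); d=v[:,1]; d*=np.sign(d[0])
    r=cv2.minAreaRect(W.astype(np.float32)); e=(W-c)@d
    print(n,len(W),"centroid",c.round(1),"ang",math.degrees(math.atan2(d[1],d[0])).__round__(1),"rect",np.round(r[0],1),np.round(r[1],1),round(r[2],1),"ext",e.min().round(1),e.max().round(1))
Y=((22,120,120),(35,255,255)); G=((50,120,80),(85,255,255)); Wt=((0,0,150),(180,60,255))
fit("pics/top0.png",*Y,(135,200,165,245),"top",18)
fit("pics/top0.png",*Wt,(135,190,160,215),"top",13.5)
fit("pics/side0.png",*Y,(200,145,260,175),"side",14)
fit("pics/side0.png",*Wt,(225,145,255,175),"side",13.5)
fit("pics/top0.png",*G,(295,190,335,245),"top",18)
fit("pics/top0.png",*Wt,(295,190,325,220),"top",13.5)
fit("pics/side0.png",*G,(235,240,280,280),"side",14)
fit("pics/side0.png",*Wt,(260,235,300,270),"side",13.5)
```

```text
yel label [638.8   1.1] stripe [606.5  52.1] [606.2 -53.2]
grn [639.1 129.6] [609.2 183.7] [608.9  73.7]
side: yel label [ 6.412e+02 -6.000e-01] grn [641.3 129.3]
top 241 centroid [415.2 322.5] ang 13.6 rect [415.7 322.7] [78.9 28.5] 12.8 ext -39.0 40.1
top 216 centroid [479.8 337.7] ang 13.4 rect [479.8 337.6] [48.4 40.5] 12.9 ext -24.3 24.2
side 232 centroid [418.9 318.5] ang 25.8 rect [419.7 319.1] [92.2 56.6] 13.4 ext -48.3 51.0
side 92 centroid [482.9 332.7] ang 61.6 rect [481.3 333.4] [45.1 44. ] 12.7 ext -28.3 28.9
top 8 centroid [ 393.9 -166.7] ang 26.9 rect [ 397.8 -164.1] [56.  15.4] 33.3 ext -22.4 33.3
top 221 centroid [ 470.1 -148.4] ang 15.7 rect [ 470.3 -148.3] [47.9 40.3] 18.4 ext -24.3 24.8
side 409 centroid [ 410.5 -172.5] ang 23.7 rect [ 411.5 -171.3] [86.7 42.5] 19.0 ext -43.0 46.0
side 201 centroid [ 473.7 -150.6] ang 46.2 rect [ 472.1 -149.7] [46.1 41.6] 16.3 ext -28.9 26.5
```

Run:
```python
from h import *
go(413.7,323.2,60,-167)
```

```text
at [443.  331.1 186.7] yaw -178.7 -> tx 29.4 ty -7.2 tz 126.7 spin -0.204 ; q6 -61 w 85.5 t 17.7 F [ 0.3 -1.7 -0.6]
```

Request:
carry_out(
  plan=[
    {"tx": 29,"ty": -7,"tz": 20,"spin": -0.1,"grip": -1},
    {"tx": 0,"ty": 0,"tz": 53,"spin": -0.1,"grip": -1},
    {"tx": 0,"ty": 0,"tz": 53,"spin": 0,"grip": -1},
    {"tx": 0,"ty": 0,"tz": 0,"spin": 0,"grip": -1},
  ],
)

```text
clock: 18.23
tool_pos: [412.9, 318.2, 57.8]
orientation: [-179.9, -0.3, -167.5]
ft_force: [0.0, -0.0, 0.1]
width: 85.6
```

Run:
```python
from h import *
go(413.7,323.2,18.5,-167)
im=shot("side","s11",(170,100,290,210),6)
```

```text
at [412.9 318.2  57.8] yaw -167.5 -> tx -1.9 ty 4.8 tz 39.3 spin -0.008 ; q6 -71 w 85.6 t 18.2 F [ 0.  -0.   0.1]
```

View pics/s11.png

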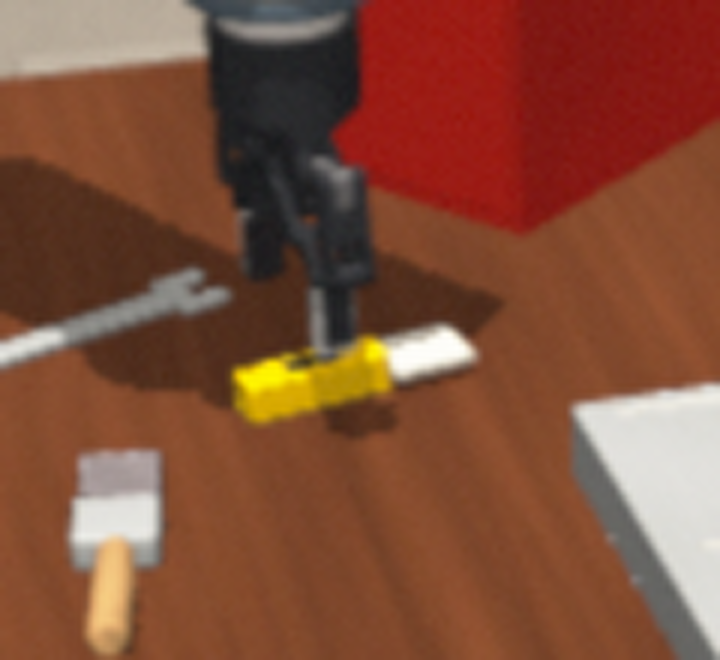

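The open jaws straddle the yellow handle. Lowering and gripping.

Request:
carry_out(
  plan=[
    {"tx": -2,"ty": 5,"tz": 0,"spin": 0,"grip": -1},
    {"tx": 0,"ty": 0,"tz": 25,"spin": 0,"grip": -1},
    {"tx": 0,"ty": 0,"tz": 14,"spin": 0,"grip": -1},
    {"tx": 0,"ty": 0,"tz": 0,"spin": 0,"grip": -1},
  ],
)

```text
clock: 18.77
tool_pos: [415.5, 324.9, 21.5]
orientation: [-180.0, -0.0, -167.4]
ft_force: [-0.0, 0.6, -0.2]
width: 85.4
```

Request:
carry_out(
  plan=[
    {"tx": 0,"ty": 0,"tz": 0,"spin": 0,"grip": 1},
    {"tx": 0,"ty": 0,"tz": 0,"spin": 0,"grip": 1},
    {"tx": 0,"ty": 0,"tz": 0,"spin": 0,"grip": 1},
    {"tx": 0,"ty": 0,"tz": 0,"spin": 0,"grip": 1},
  ],
  newtons=60,
)

```text
clock: 19.27
tool_pos: [415.6, 324.8, 21.8]
orientation: [180.0, 0.0, -167.4]
ft_force: [-1.1, 0.2, 9.1]
width: 22.6
```

Request:
carry_out(
  plan=[
    {"tx": 0,"ty": 0,"tz": 0,"spin": 0,"grip": -1},
    {"tx": 0,"ty": 0,"tz": 3,"spin": 0,"grip": -1},
    {"tx": 0,"ty": 0,"tz": 0,"spin": 0,"grip": 1},
    {"tx": 0,"ty": 0,"tz": 0,"spin": 0,"grip": 1},
    {"tx": 0,"ty": 0,"tz": 0,"spin": 0,"grip": 1},
  ],
)

```text
clock: 19.9
tool_pos: [415.4, 324.7, 18.4]
orientation: [-180.0, 0.0, -167.4]
ft_force: [-1.1, -0.7, 3.4]
width: 22.7
```

Request:
carry_out(
  plan=[
    {"tx": 0,"ty": 0,"tz": 0,"spin": 0,"grip": 1},
  ],
)

```text
clock: 20.02
tool_pos: [415.4, 324.7, 18.4]
orientation: [-180.0, 0.0, -167.4]
ft_force: [-1.3, -0.6, 4.1]
width: 22.9
```

Request:
carry_out(
  plan=[
    {"tx": 0,"ty": 0,"tz": -30,"spin": 0,"grip": 1},
    {"tx": 0,"ty": 0,"tz": -40,"spin": 0,"grip": 1},
    {"tx": 0,"ty": 0,"tz": -30,"spin": 0.1,"grip": 1},
    {"tx": 0,"ty": 0,"tz": 0,"spin": 0.1,"grip": 1},
    {"tx": 0,"ty": 0,"tz": 0,"spin": 0,"grip": 1},
  ],
)

```text
clock: 20.65
tool_pos: [415.4, 324.8, 118.4]
orientation: [180.0, 0.0, -178.9]
ft_force: [-0.3, -0.2, -1.1]
width: 22.6
```

Run:
```python
from h import *
go(490,-0.6,110,-178.9)
im=shot("side","s12",(170,60,290,210),5)
```

```text
at [415.4 324.8 118.4] yaw -178.9 -> tx -68.2 ty -326.8 tz 8.4 spin 0.001 ; q6 -60 w 22.6 t 20.6 F [-0.3 -0.2 -1.1]
```

View pics/s12.png

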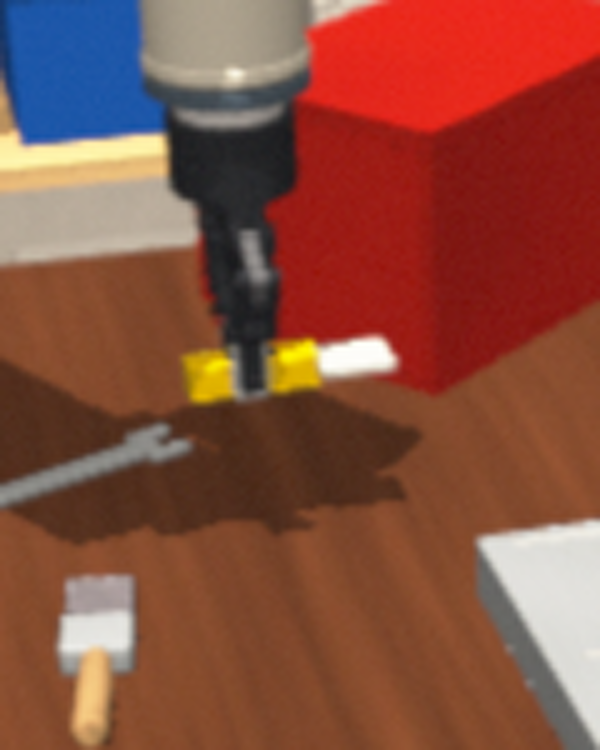

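Request:
carry_out(
  plan=[
    {"tx": -11,"ty": -54,"tz": 0,"spin": 0,"grip": 1},
    {"tx": -11,"ty": -54,"tz": 0,"spin": 0,"grip": 1},
    {"tx": -11,"ty": -54,"tz": 0,"spin": 0,"grip": 1},
    {"tx": -11,"ty": -54,"tz": 0,"spin": 0,"grip": 1},
    {"tx": -11,"ty": -54,"tz": 0,"spin": 0,"grip": 1},
  ],
)

```text
clock: 21.32
tool_pos: [475.6, 54.1, 117.8]
orientation: [180.0, -0.1, -178.7]
ft_force: [0.8, 0.4, -0.3]
width: 22.9
```

Request:
carry_out(
  plan=[
    {"tx": -11,"ty": -54,"tz": 0,"spin": 0,"grip": 1},
    {"tx": 0,"ty": 0,"tz": 20,"spin": 0,"grip": 1},
    {"tx": 0,"ty": 0,"tz": 15,"spin": 0,"grip": 1},
    {"tx": 0,"ty": 0,"tz": 0,"spin": 0,"grip": 1},
  ],
)

```text
clock: 21.82
tool_pos: [486.8, 2.0, 82.1]
orientation: [180.0, -0.2, -178.8]
ft_force: [-0.1, -0.1, 0.1]
width: 22.6
```

Run:
```python
from h import *
go(496,-0.6,76,-178.9)
im=shot("side","s13",(220,100,370,250),5)
```

```text
at [486.8   2.   82.1] yaw -178.8 -> tx -9.2 ty -2.8 tz 6.1 spin 0.002 ; q6 -98 w 22.6 t 21.8 F [-0.1 -0.1  0.1]
```

View pics/s13.png

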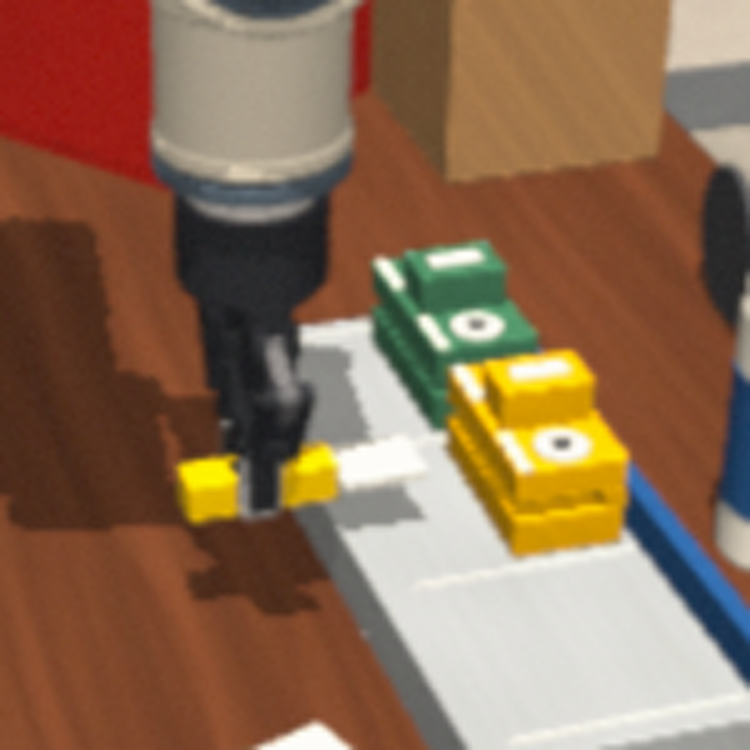

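Request:
carry_out(
  plan=[
    {"tx": -9,"ty": -2,"tz": 6,"spin": 0,"grip": 1},
    {"tx": 0,"ty": 0,"tz": 0,"spin": 0,"grip": 1},
    {"tx": 0,"ty": 0,"tz": 0,"spin": 0,"grip": 1},
  ],
)

```text
clock: 22.25
tool_pos: [496.8, 0.3, 77.4]
orientation: [-180.0, 0.0, -178.9]
ft_force: [-0.4, -0.0, -2.0]
width: 23.0
```

Run:
```python
from h import *
go(496,-0.6,76,-178.9)
im=shot("side","s14",(260,150,360,220),7)
# predicted mouth centre & tip px
print(w2px("side",[609,2,68.5]), w2px("side",[get_obs()['tool_pos'][0]+88,1,68.5]))
```

```text
at [4.968e+02 3.000e-01 7.740e+01] yaw -178.9 -> tx 0.8 ty -0.9 tz 1.4 spin 0.000 ; q6 -98 w 23.0 t 22.2 F [-0.4 -0.  -2. ]
[314.52184507 191.10377447] [305.81071111 192.61709187]
```

View pics/s14.png

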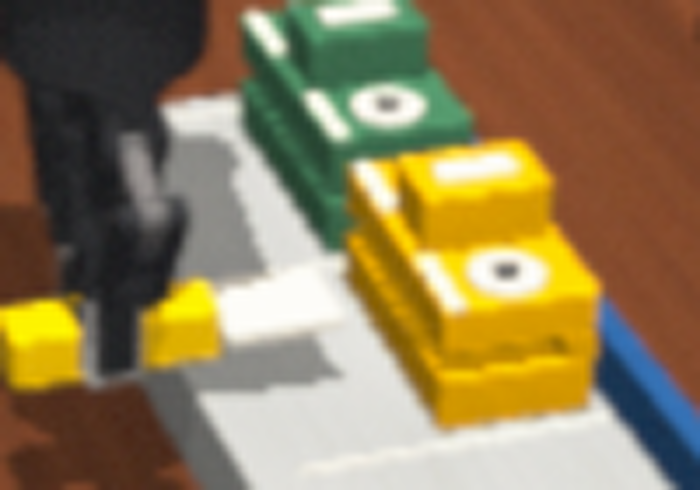

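Request:
carry_out(
  plan=[
    {"tx": -10,"ty": 0,"tz": 1.5,"spin": 0,"grip": 1},
    {"tx": -10,"ty": 0,"tz": 0,"spin": 0,"grip": 1},
    {"tx": -6,"ty": 0,"tz": 0,"spin": 0,"grip": 1},
    {"tx": 0,"ty": 0,"tz": 0,"spin": 0,"grip": 1},
  ],
)

```text
clock: 22.8
tool_pos: [523.2, 0.8, 75.7]
orientation: [-180.0, 0.0, -178.9]
ft_force: [0.3, 0.6, -2.2]
width: 22.8
```

Request:
carry_out(
  plan=[
    {"tx": -6,"ty": 0,"tz": 0,"spin": 0,"grip": 1},
    {"tx": -6,"ty": 0,"tz": 0,"spin": 0,"grip": 1},
    {"tx": 0,"ty": 0,"tz": 0,"spin": 0,"grip": 1},
  ],
)

```text
clock: 23.18
tool_pos: [535.2, 1.0, 75.8]
orientation: [-180.0, 0.0, -178.9]
ft_force: [0.1, 0.6, -1.3]
width: 23.2
```

Run:
```python
from h import *
go()
im=shot("side","s15",(260,150,360,220),7)
```

```text
at [535.2   1.   75.8] yaw -178.9 -> tx -0.0 ty 0.0 tz -0.0 spin 0.000 ; q6 -97 w 23.2 t 23.2 F [ 0.1  0.6 -1.3]
```

View pics/s15.png

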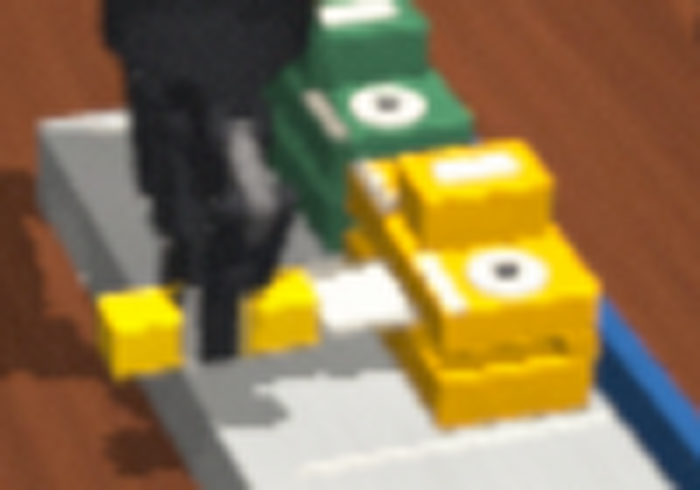

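The tongue has entered the gap with no contact force. Continuing.

Request:
carry_out(
  plan=[
    {"tx": -8,"ty": 0,"tz": 0,"spin": 0,"grip": 1},
    {"tx": -8,"ty": 0,"tz": 0,"spin": 0,"grip": 1},
    {"tx": -8,"ty": 0,"tz": 0,"spin": 0,"grip": 1},
    {"tx": 0,"ty": 0,"tz": 0,"spin": 0,"grip": 1},
  ],
)

```text
clock: 23.72
tool_pos: [559.5, 1.4, 75.7]
orientation: [-180.0, 0.0, -178.9]
ft_force: [0.2, 0.7, -1.4]
width: 22.9
```

Request:
carry_out(
  plan=[
    {"tx": -2,"ty": 0,"tz": 0,"spin": 0,"grip": 1},
    {"tx": -2,"ty": 0,"tz": 0,"spin": 0,"grip": 1},
    {"tx": 0,"ty": 0,"tz": 0,"spin": 0,"grip": 1},
  ],
)

```text
clock: 24.1
tool_pos: [562.7, 1.5, 75.8]
orientation: [180.0, 0.0, -178.9]
ft_force: [0.1, 0.7, 0.3]
width: 22.6
```

Run:
```python
from h import *
go()
im=shot("side","s16",(260,150,360,220),7)
```

```text
at [562.7   1.5  75.8] yaw -178.9 -> tx -0.0 ty 0.0 tz -0.0 spin 0.000 ; q6 -97 w 22.6 t 24.1 F [0.1 0.7 0.3]
```

View pics/s16.png

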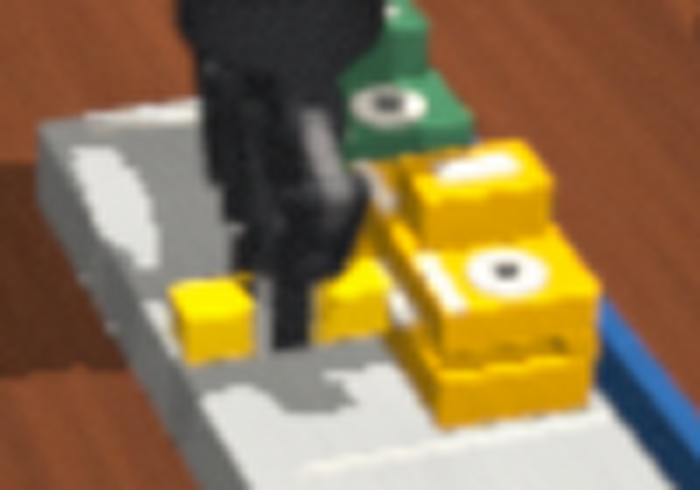

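A small gap of white remains. Taking small steps.

Request:
carry_out(
  plan=[
    {"tx": -2,"ty": 0,"tz": 0,"spin": 0,"grip": 1},
    {"tx": -2,"ty": 0,"tz": 0,"spin": 0,"grip": 1},
    {"tx": 0,"ty": 0,"tz": 0,"spin": 0,"grip": 1},
  ],
)

```text
clock: 24.52
tool_pos: [566.7, 1.6, 75.7]
orientation: [-180.0, -0.0, -178.9]
ft_force: [-0.5, 0.4, -1.2]
width: 22.8
```

Request:
carry_out(
  plan=[
    {"tx": -1,"ty": 0,"tz": 0,"spin": 0,"grip": 1},
    {"tx": -1,"ty": 0,"tz": 0,"spin": 0,"grip": 1},
    {"tx": 0,"ty": 0,"tz": 0,"spin": 0,"grip": 1},
  ],
)

```text
clock: 24.9
tool_pos: [567.9, 1.7, 75.7]
orientation: [180.0, -0.1, -178.9]
ft_force: [-5.3, -0.9, 2.4]
width: 22.6
```

Request:
carry_out(
  plan=[
    {"tx": -1,"ty": 0,"tz": 0,"spin": 0,"grip": 1},
    {"tx": -1,"ty": 0,"tz": 0,"spin": 0,"grip": 1},
    {"tx": 0,"ty": 0,"tz": 0,"spin": 0,"grip": 1},
  ],
)

```text
clock: 25.28
tool_pos: [569.9, 1.7, 75.7]
orientation: [180.0, -0.1, -178.9]
ft_force: [-6.0, -0.5, 2.3]
width: 22.4
```

Run:
```python
from h import *
go()
im=shot("side","s17",(260,150,360,220),7)
```

```text
at [569.9   1.7  75.7] yaw -178.9 -> tx -0.0 ty 0.0 tz -0.0 spin 0.000 ; q6 -97 w 22.4 t 25.3 F [-6.  -0.5  2.3]
```

View pics/s17.png

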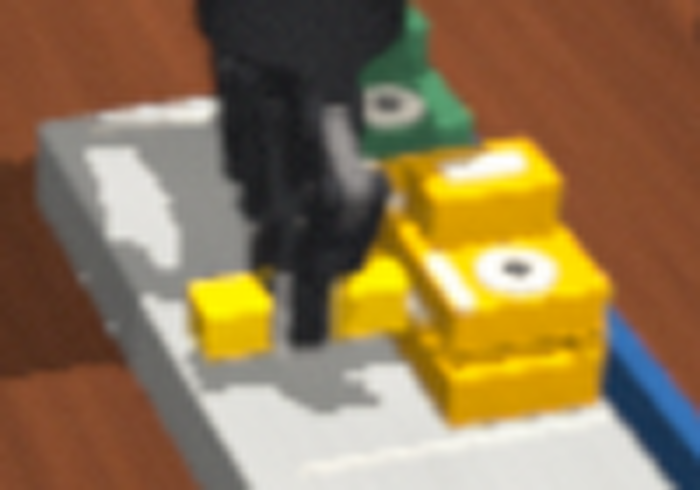

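The caliper is now sliding back at about 6 N. I'll keep going until it meets the fence.

Request:
carry_out(
  plan=[
    {"tx": -1,"ty": 0,"tz": 0,"spin": 0,"grip": 1},
    {"tx": -1,"ty": 0,"tz": 0,"spin": 0,"grip": 1},
    {"tx": 0,"ty": 0,"tz": 0,"spin": 0,"grip": 1},
  ],
)

```text
clock: 25.7
tool_pos: [571.8, 1.7, 75.6]
orientation: [180.0, -0.1, -178.9]
ft_force: [-5.4, -1.4, 1.2]
width: 22.7
```

Request:
carry_out(
  plan=[
    {"tx": -1,"ty": 0,"tz": 0,"spin": 0,"grip": 1},
    {"tx": 0,"ty": 0,"tz": 0,"spin": 0,"grip": 1},
  ],
)

```text
clock: 25.95
tool_pos: [572.1, 1.7, 75.5]
orientation: [180.0, -0.2, -178.9]
ft_force: [-8.9, -2.2, 3.8]
width: 22.4
```

Run:
```python
from h import *
go()
im=shot("side","s18",(260,150,360,220),7)
im=shot("top","t18",(180,100,340,200),5)
```

```text
at [572.1   1.7  75.5] yaw -178.9 -> tx -0.0 ty 0.0 tz -0.0 spin 0.000 ; q6 -97 w 22.4 t 25.9 F [-8.9 -2.2  3.8]
```

View pics/s18.png

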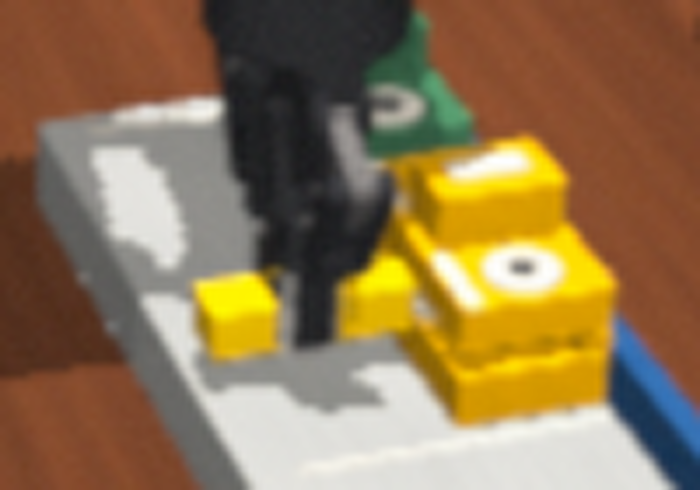

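View pics/t18.png

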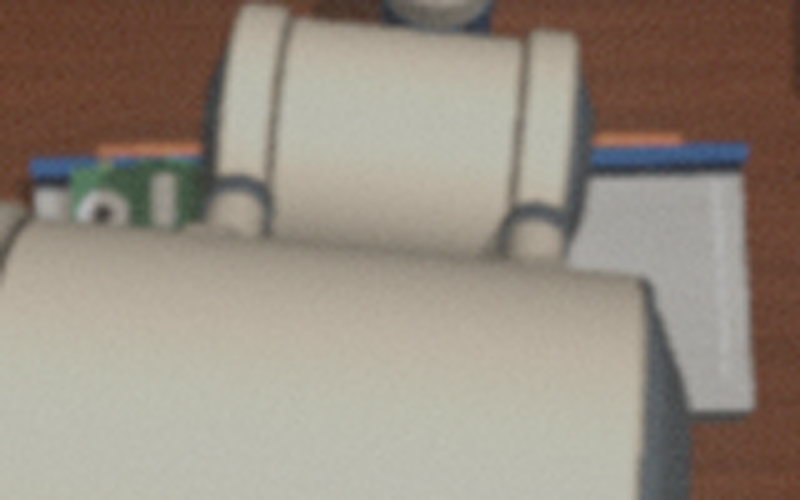

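Request:
carry_out(
  plan=[
    {"tx": -1,"ty": 0,"tz": 0,"spin": 0,"grip": 1},
    {"tx": -1,"ty": 0,"tz": 0,"spin": 0,"grip": 1},
    {"tx": 0,"ty": 0,"tz": 0,"spin": 0,"grip": 1},
  ],
  newtons=90,
)

```text
clock: 26.42
tool_pos: [572.3, 1.7, 75.3]
orientation: [180.0, -0.4, -178.9]
ft_force: [-19.2, -4.1, 9.1]
width: 22.3
```

Run:
```python
from h import *
go()
im=shot("side","s19",(290,170,350,220),12)
```

```text
at [572.3   1.7  75.3] yaw -178.9 -> tx -0.0 ty 0.0 tz -0.0 spin 0.000 ; q6 -97 w 22.3 t 26.4 F [-19.2  -4.1   9.1]
```

View pics/s19.png

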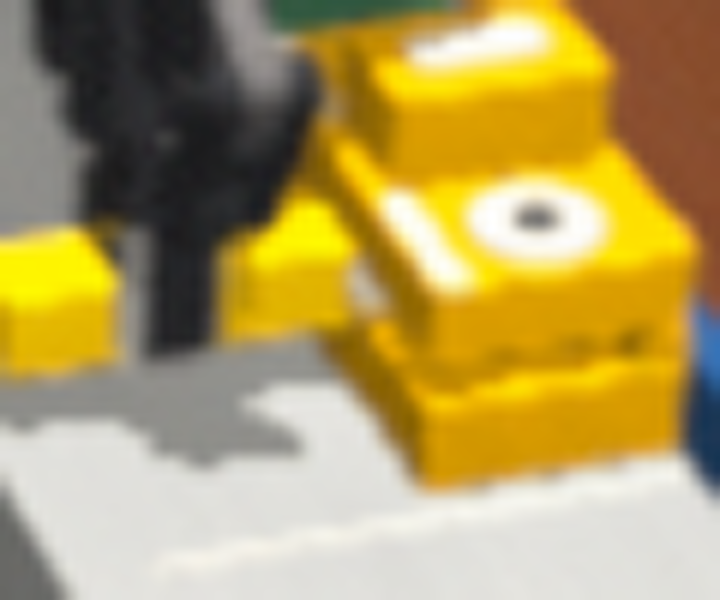

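The white that remains is tongue seen inside the mouth. The shoulder is flush and 19 N is carried to the fence. TCP + 43 = 615 also matches the fence minus 60. Easing off and releasing.

Request:
carry_out(
  plan=[
    {"tx": 1.5,"ty": 0,"tz": 0,"spin": 0,"grip": 1},
    {"tx": 0,"ty": 0,"tz": 0,"spin": 0,"grip": 1},
  ],
)

```text
clock: 26.72
tool_pos: [572.3, 1.6, 75.3]
orientation: [-180.0, -0.2, -178.9]
ft_force: [-10.1, -3.1, 0.6]
width: 22.2
```

Request:
carry_out(
  plan=[
    {"tx": 0,"ty": 0,"tz": 0,"spin": 0,"grip": -1},
    {"tx": 0,"ty": 0,"tz": 0,"spin": 0,"grip": -1},
    {"tx": 0,"ty": 0,"tz": 0,"spin": 0,"grip": -1},
    {"tx": 0,"ty": 0,"tz": -30,"spin": 0,"grip": -1},
    {"tx": 0,"ty": 0,"tz": -50,"spin": 0,"grip": -1},
  ],
)

```text
clock: 27.35
tool_pos: [573.4, 1.8, 155.5]
orientation: [180.0, -0.2, -178.9]
ft_force: [1.0, -0.5, -0.2]
width: 85.5
```

Request:
carry_out(
  plan=[
    {"tx": 35,"ty": -40,"tz": -20,"spin": 0,"grip": -1},
    {"tx": 35,"ty": -40,"tz": 0,"spin": 0,"grip": -1},
    {"tx": 35,"ty": -40,"tz": 0,"spin": 0,"grip": -1},
    {"tx": 35,"ty": -40,"tz": 0,"spin": 0,"grip": -1},
  ],
)

```text
clock: 27.85
tool_pos: [436.4, -162.0, 176.1]
orientation: [-180.0, 0.1, -178.9]
ft_force: [1.4, -1.0, 0.0]
width: 85.4
```

Run:
```python
from h import *
im=shot("side","s20",(200,120,400,300),4)
im=shot("top","t20",(150,100,350,240),4)
go()
```

```text
at [ 434.7 -163.6  175.9] yaw -179.1 -> tx -0.0 ty 0.0 tz -0.0 spin 0.000 ; q6 -119 w 85.4 t 27.9 F [ 0.3  0.3 -0.4]
```

View pics/s20.png

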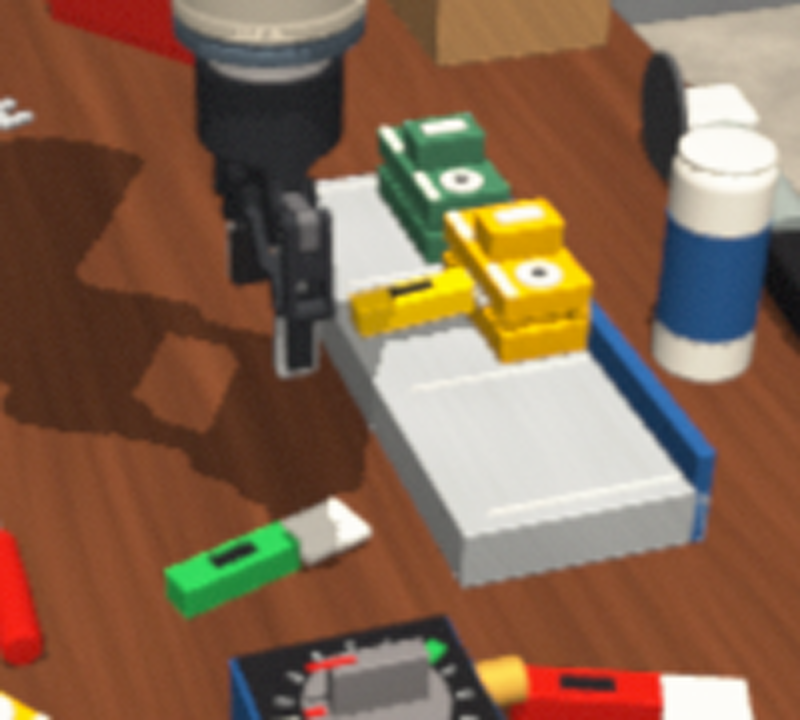

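View pics/t20.png

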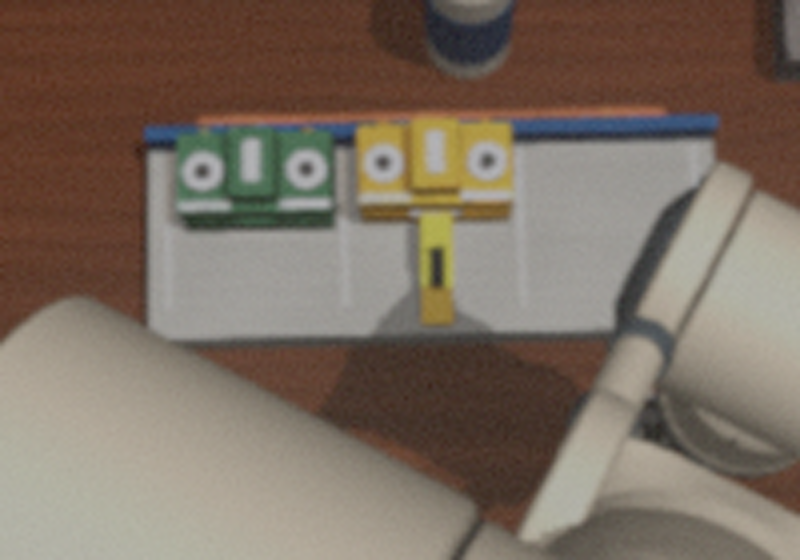

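Yellow is loaded: the blade is in the middle of the gap and straight, drooping slightly. The green blade lies unmoved. Going there now.

Request:
carry_out(
  plan=[
    {"tx": 27,"ty": -5,"tz": 15,"spin": -0.15,"grip": -1},
    {"tx": 0,"ty": 0,"tz": 50,"spin": -0.16,"grip": -1},
    {"tx": 0,"ty": 0,"tz": 50,"spin": 0,"grip": -1},
    {"tx": 0,"ty": 0,"tz": 0,"spin": 0,"grip": -1},
  ],
)

```text
clock: 28.45
tool_pos: [409.2, -165.4, 58.7]
orientation: [179.8, -0.2, -161.1]
ft_force: [0.3, -0.6, 0.1]
width: 85.6
```

Run:
```python
from h import *
go(407.1,-169.2,18.5,-161.2)
im=shot("side","s21",(220,200,340,300),6)
```

```text
at [ 409.2 -165.4   58.7] yaw -161.1 -> tx 3.2 ty -2.9 tz 40.2 spin 0.001 ; q6 -139 w 85.6 t 28.4 F [ 0.3 -0.6  0.1]
```

View pics/s21.png

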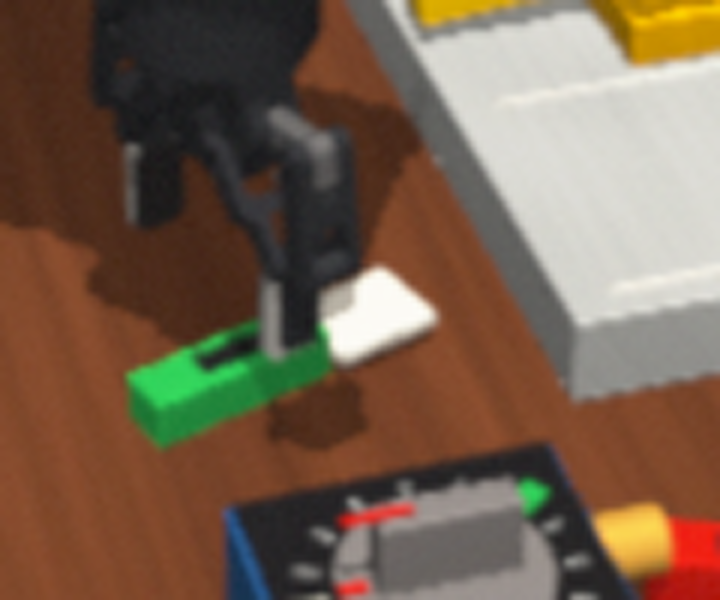

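Request:
carry_out(
  plan=[
    {"tx": 3,"ty": -3,"tz": 0,"spin": 0,"grip": -1},
    {"tx": 0,"ty": 0,"tz": 25,"spin": 0,"grip": -1},
    {"tx": 0,"ty": 0,"tz": 14,"spin": 0,"grip": -1},
    {"tx": 0,"ty": 0,"tz": 0,"spin": 0,"grip": -1},
  ],
  newtons=70,
)

```text
clock: 29.0
tool_pos: [409.0, -170.7, 22.8]
orientation: [-179.9, 0.1, -161.1]
ft_force: [0.1, 0.3, 0.0]
width: 85.4
```

Request:
carry_out(
  plan=[
    {"tx": 0,"ty": 0,"tz": 4,"spin": 0,"grip": -1},
    {"tx": 0,"ty": 0,"tz": 0,"spin": 0,"grip": 1},
    {"tx": 0,"ty": 0,"tz": 0,"spin": 0,"grip": 1},
    {"tx": 0,"ty": 0,"tz": 0,"spin": 0,"grip": 1},
    {"tx": 0,"ty": 0,"tz": 0,"spin": 0,"grip": 1},
  ],
)

```text
clock: 29.62
tool_pos: [408.5, -170.2, 18.2]
orientation: [-180.0, 0.0, -161.1]
ft_force: [-1.4, 1.0, 10.3]
width: 22.8
```

Run:
```python
from h import *
go()
im=shot("side","s22",(220,200,340,300),6)
```

```text
at [ 408.5 -170.2   18.2] yaw -161.1 -> tx -0.0 ty 0.0 tz -0.0 spin 0.000 ; q6 -139 w 22.8 t 29.6 F [-1.4  1.  10.3]
```

View pics/s22.png

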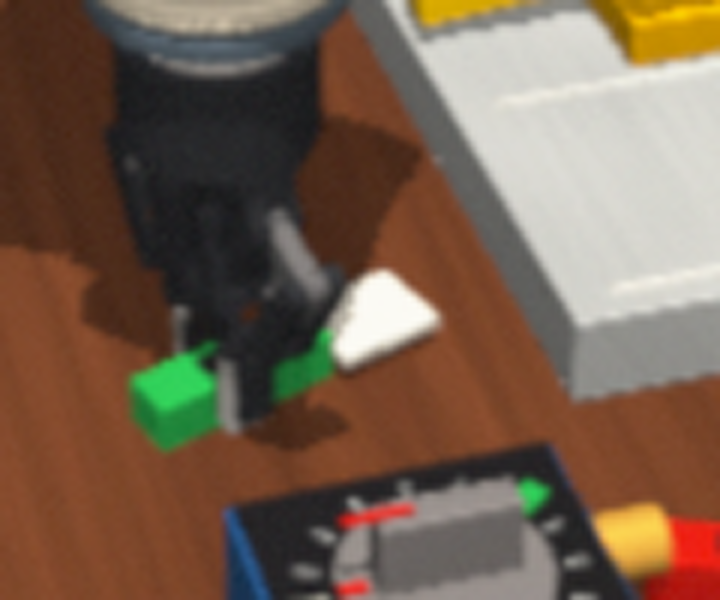

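Request:
carry_out(
  plan=[
    {"tx": 0,"ty": 0,"tz": -30,"spin": 0,"grip": 1},
    {"tx": 0,"ty": 0,"tz": -50,"spin": 0,"grip": 1},
    {"tx": 0,"ty": 0,"tz": -45,"spin": 0.15,"grip": 1},
    {"tx": 0,"ty": 0,"tz": 0,"spin": 0.16,"grip": 1},
    {"tx": 0,"ty": 0,"tz": 0,"spin": 0,"grip": 1},
  ],
)

```text
clock: 30.3
tool_pos: [408.5, -170.2, 143.1]
orientation: [-180.0, 0.0, -178.9]
ft_force: [-0.3, 0.6, -1.8]
width: 22.7
```

Run:
```python
from h import *
go(490,128.8,140,-178.9)
im=shot("side","s23",(200,120,400,300),4)
```

```text
at [ 408.5 -170.2  143.1] yaw -178.9 -> tx -87.5 ty 297.3 tz 3.1 spin 0.001 ; q6 -122 w 22.7 t 30.3 F [-0.3  0.6 -1.8]
```

View pics/s23.png

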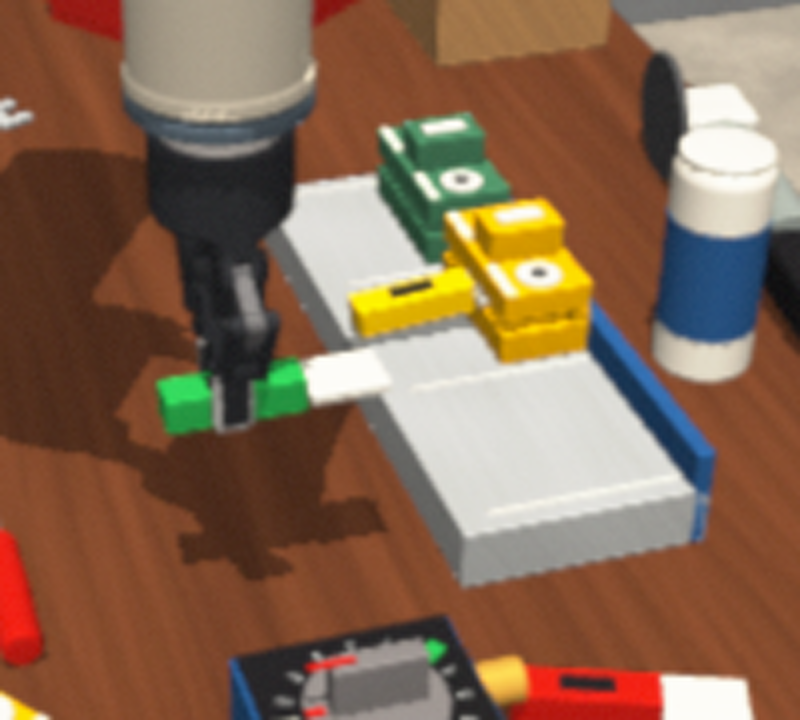

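Request:
carry_out(
  plan=[
    {"tx": -14,"ty": 50,"tz": 0,"spin": 0,"grip": 1},
    {"tx": -14,"ty": 50,"tz": 0,"spin": 0,"grip": 1},
    {"tx": -14,"ty": 50,"tz": 0,"spin": 0,"grip": 1},
    {"tx": -14,"ty": 50,"tz": 0,"spin": 0,"grip": 1},
    {"tx": -14,"ty": 50,"tz": 0,"spin": 0,"grip": 1},
  ],
)

```text
clock: 30.98
tool_pos: [473.4, 82.8, 142.0]
orientation: [-180.0, -0.1, -178.7]
ft_force: [1.5, -0.6, -0.9]
width: 22.3
```

Request:
carry_out(
  plan=[
    {"tx": -14,"ty": 47,"tz": 0,"spin": 0,"grip": 1},
    {"tx": 0,"ty": 0,"tz": 0,"spin": 0,"grip": 1},
  ],
)

```text
clock: 31.22
tool_pos: [487.0, 131.1, 141.8]
orientation: [180.0, -0.1, -178.5]
ft_force: [-0.2, -0.9, -1.5]
width: 22.8
```

Run:
```python
from h import *
go(494,128.8,75.7,-178.9)
im=shot("side","s24",(200,100,400,280),4)
```

```text
at [487.  131.1 141.8] yaw -178.5 -> tx -6.9 ty -2.4 tz 66.1 spin 0.007 ; q6 -83 w 22.8 t 31.2 F [-0.2 -0.9 -1.5]
```

View pics/s24.png

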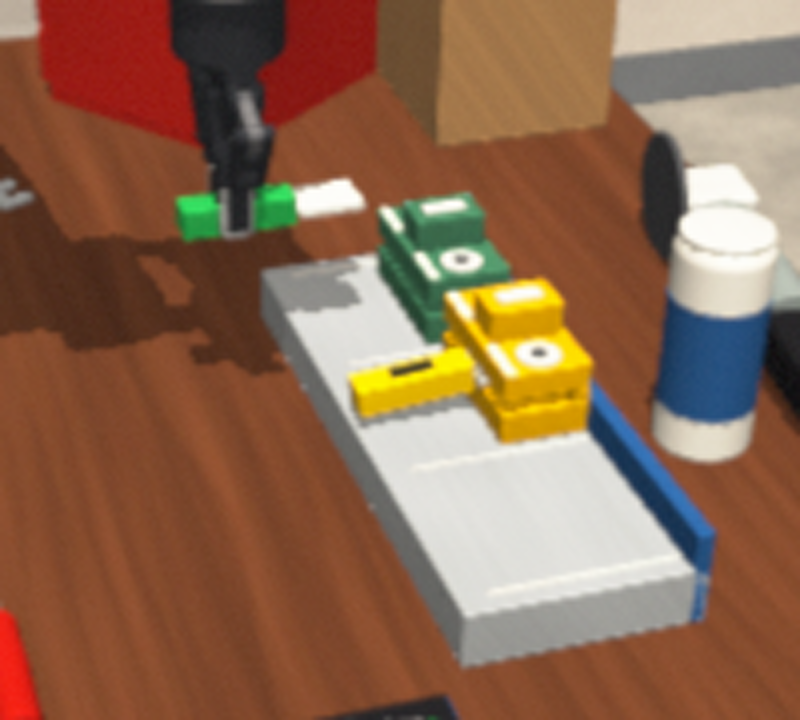

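Request:
carry_out(
  plan=[
    {"tx": -5,"ty": -2,"tz": 30,"spin": 0,"grip": 1},
    {"tx": 0,"ty": 0,"tz": 25,"spin": 0,"grip": 1},
    {"tx": 0,"ty": 0,"tz": 10,"spin": 0,"grip": 1},
    {"tx": 0,"ty": 0,"tz": 0,"spin": 0,"grip": 1},
    {"tx": 0,"ty": 0,"tz": 0,"spin": 0,"grip": 1},
  ],
)

```text
clock: 31.9
tool_pos: [492.1, 126.2, 78.4]
orientation: [180.0, 0.0, -178.9]
ft_force: [0.8, -0.1, -1.4]
width: 22.5
```

Run:
```python
from h import *
go(494,128.8,75.7,-178.9)
im=shot("side","s25",(230,120,340,210),7)
im=shot("top","t25",(150,100,350,240),4)
```

```text
at [492.1 126.2  78.4] yaw -178.9 -> tx -1.9 ty 2.5 tz 2.7 spin 0.000 ; q6 -83 w 22.5 t 31.9 F [ 0.8 -0.1 -1.4]
```

View pics/s25.png

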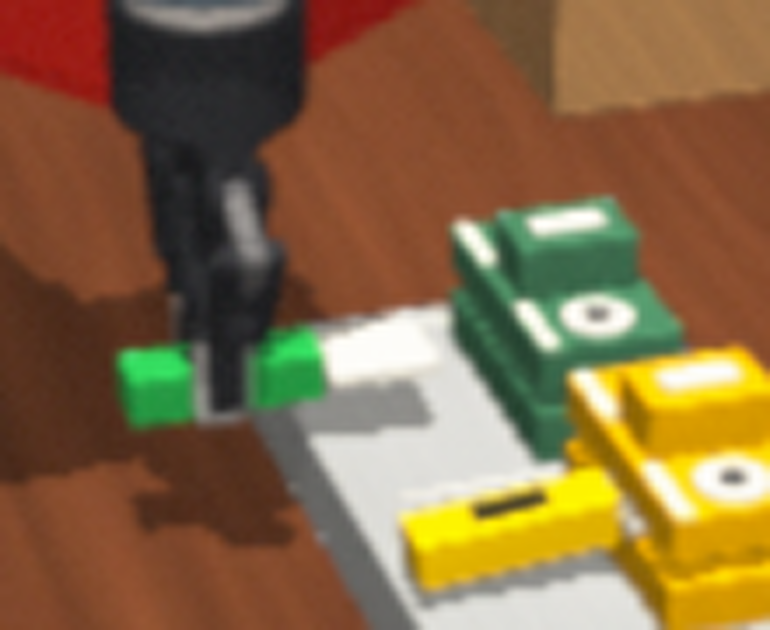

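View pics/t25.png

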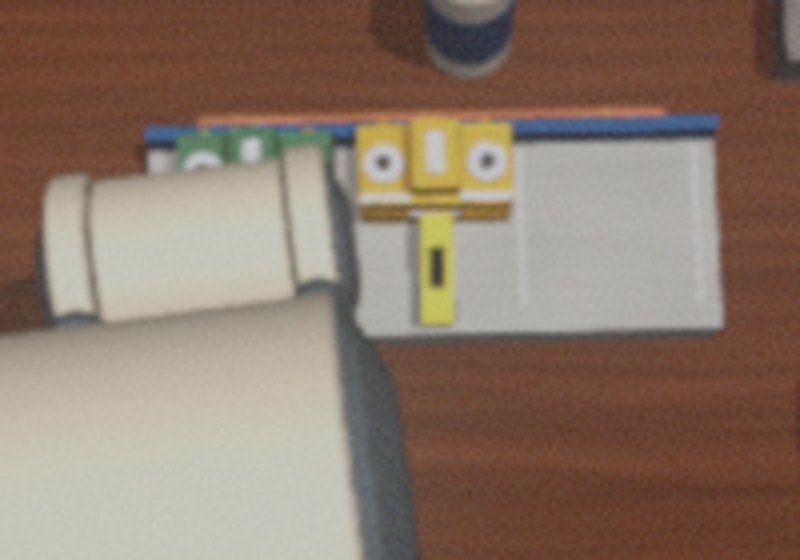

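Request:
carry_out(
  plan=[
    {"tx": -6,"ty": 3,"tz": 2.5,"spin": 0,"grip": 1},
    {"tx": -10,"ty": 0,"tz": 0,"spin": 0,"grip": 1},
    {"tx": -8,"ty": 0,"tz": 0,"spin": 0,"grip": 1},
    {"tx": 0,"ty": 0,"tz": 0,"spin": 0,"grip": 1},
  ],
)

```text
clock: 32.5
tool_pos: [516.7, 129.9, 75.3]
orientation: [180.0, 0.0, -178.9]
ft_force: [0.2, -0.4, -1.6]
width: 22.6
```

Run:
```python
from h import *
go(518,129.2,75.7,-178.9)
im=shot("side","s26",(260,130,340,200),9)
```

```text
at [516.7 129.9  75.3] yaw -178.9 -> tx -1.3 ty -0.7 tz -0.4 spin -0.000 ; q6 -83 w 22.6 t 32.5 F [ 0.2 -0.4 -1.6]
```

View pics/s26.png

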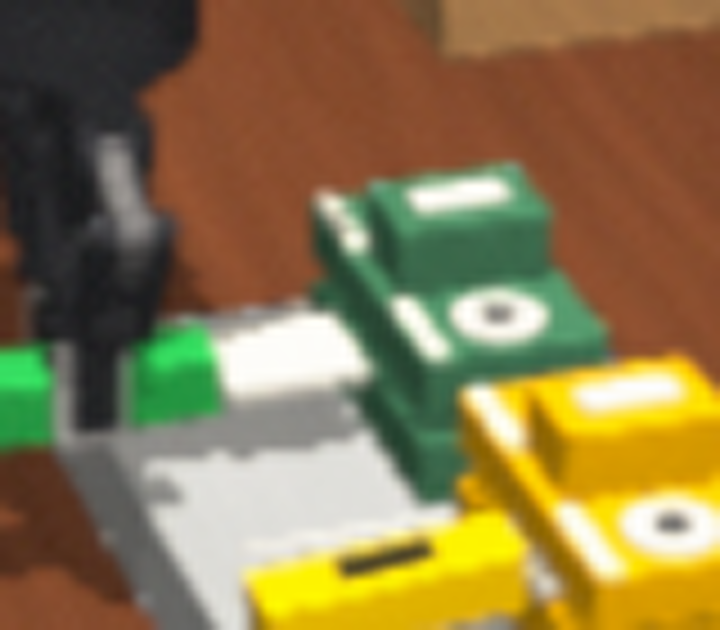

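Request:
carry_out(
  plan=[
    {"tx": -6,"ty": 0,"tz": -0.4,"spin": 0,"grip": 1},
    {"tx": -6,"ty": 0,"tz": 0,"spin": 0,"grip": 1},
    {"tx": 0,"ty": 0,"tz": 0,"spin": 0,"grip": 1},
  ],
)

```text
clock: 32.92
tool_pos: [528.4, 130.1, 75.7]
orientation: [180.0, 0.0, -178.9]
ft_force: [0.4, 0.2, -1.4]
width: 22.5
```

Request:
carry_out(
  plan=[
    {"tx": -8,"ty": 0,"tz": 0,"spin": 0,"grip": 1},
    {"tx": 0,"ty": 0,"tz": 0,"spin": 0,"grip": 1},
  ],
)

```text
clock: 33.17
tool_pos: [536.5, 130.3, 75.7]
orientation: [180.0, 0.0, -178.9]
ft_force: [0.1, 0.9, -1.5]
width: 22.5
```

Run:
```python
from h import *
go(518,129.2,75.7,-178.9)
im=shot("side","s27",(260,130,340,200),9)
```

```text
at [536.5 130.3  75.7] yaw -178.9 -> tx 18.5 ty -0.7 tz 0.0 spin -0.000 ; q6 -84 w 22.5 t 33.2 F [ 0.1  0.9 -1.5]
```

View pics/s27.png

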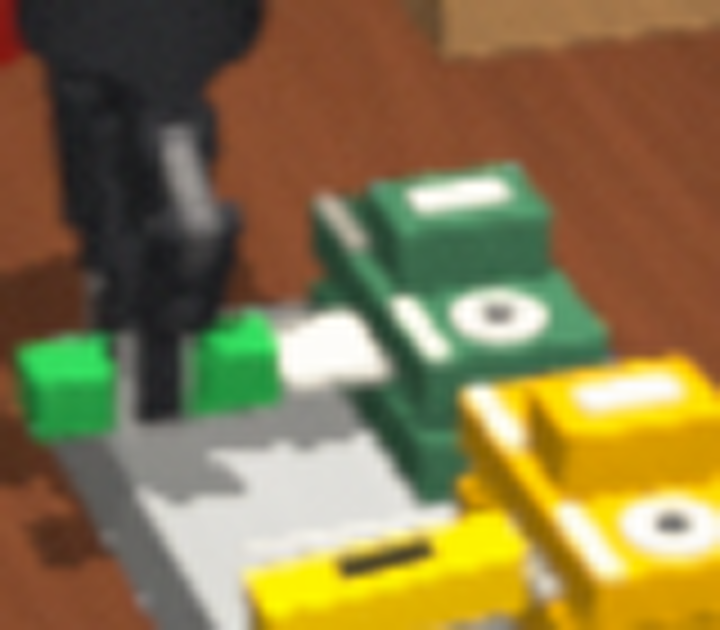

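Entering freely. Continuing.

Request:
carry_out(
  plan=[
    {"tx": -9,"ty": 0,"tz": 0,"spin": 0,"grip": 1},
    {"tx": -9,"ty": 0,"tz": 0,"spin": 0,"grip": 1},
    {"tx": -8,"ty": 0,"tz": 0,"spin": 0,"grip": 1},
    {"tx": 0,"ty": 0,"tz": 0,"spin": 0,"grip": 1},
  ],
)

```text
clock: 33.72
tool_pos: [562.5, 130.8, 75.6]
orientation: [180.0, 0.0, -178.9]
ft_force: [-0.1, -0.1, -1.1]
width: 22.6
```

Request:
carry_out(
  plan=[
    {"tx": -2,"ty": 0,"tz": 0,"spin": 0,"grip": 1},
    {"tx": -2,"ty": 0,"tz": 0,"spin": 0,"grip": 1},
    {"tx": 0,"ty": 0,"tz": 0,"spin": 0,"grip": 1},
  ],
)

```text
clock: 34.1
tool_pos: [565.8, 130.9, 75.7]
orientation: [180.0, 0.0, -178.9]
ft_force: [0.2, -0.6, -0.4]
width: 22.5
```

Request:
carry_out(
  plan=[
    {"tx": -1,"ty": 0,"tz": 0,"spin": 0,"grip": 1},
    {"tx": -1,"ty": 0,"tz": 0,"spin": 0,"grip": 1},
    {"tx": 0,"ty": 0,"tz": 0,"spin": 0,"grip": 1},
  ],
)

```text
clock: 34.48
tool_pos: [567.5, 130.8, 75.6]
orientation: [-180.0, -0.0, -178.9]
ft_force: [-3.3, -0.5, -0.5]
width: 22.4
```

Request:
carry_out(
  plan=[
    {"tx": -1,"ty": 0,"tz": 0,"spin": 0,"grip": 1},
    {"tx": -1,"ty": 0,"tz": 0,"spin": 0,"grip": 1},
    {"tx": 0,"ty": 0,"tz": 0,"spin": 0,"grip": 1},
  ],
)

```text
clock: 34.85
tool_pos: [569.3, 131.0, 75.6]
orientation: [180.0, -0.1, -178.9]
ft_force: [-6.3, 1.4, 1.1]
width: 22.8
```

Request:
carry_out(
  plan=[
    {"tx": -1,"ty": 0,"tz": 0,"spin": 0,"grip": 1},
    {"tx": -1,"ty": 0,"tz": 0,"spin": 0,"grip": 1},
    {"tx": 0,"ty": 0,"tz": 0,"spin": 0,"grip": 1},
  ],
)

```text
clock: 35.22
tool_pos: [569.4, 131.0, 75.4]
orientation: [-180.0, -0.3, -178.9]
ft_force: [-17.0, 1.0, 8.1]
width: 22.8
```

Run:
```python
from h import *
go()
im=shot("side","s28",(260,130,340,200),9)
```

```text
at [569.4 131.   75.4] yaw -178.9 -> tx -0.0 ty 0.0 tz -0.0 spin 0.000 ; q6 -84 w 22.8 t 35.2 F [-17.    1.    8.1]
```

View pics/s28.png

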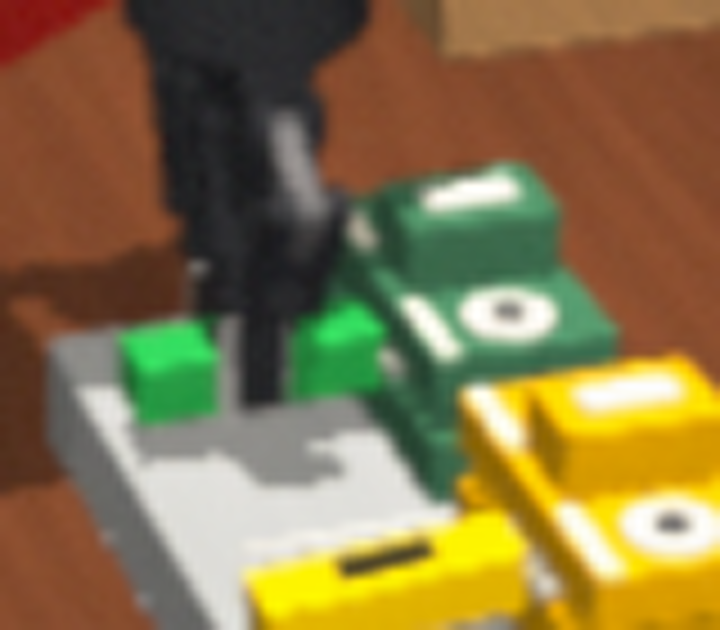

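Home against the fence at 17 N. Easing off, releasing and retreating.

Request:
carry_out(
  plan=[
    {"tx": 1.5,"ty": 0,"tz": 0,"spin": 0,"grip": 1},
    {"tx": 0,"ty": 0,"tz": 0,"spin": 0,"grip": 1},
  ],
)

```text
clock: 35.52
tool_pos: [569.4, 131.0, 75.4]
orientation: [-180.0, -0.1, -178.9]
ft_force: [-8.1, 0.1, 0.9]
width: 22.4
```

Request:
carry_out(
  plan=[
    {"tx": 0,"ty": 0,"tz": 0,"spin": 0,"grip": -1},
    {"tx": 0,"ty": 0,"tz": 0,"spin": 0,"grip": -1},
    {"tx": 0,"ty": 0,"tz": 0,"spin": 0,"grip": -1},
    {"tx": 0,"ty": 0,"tz": -30,"spin": 0,"grip": -1},
    {"tx": 0,"ty": 0,"tz": -60,"spin": 0,"grip": -1},
  ],
)

```text
clock: 36.15
tool_pos: [569.2, 130.7, 165.0]
orientation: [-180.0, -0.2, -178.9]
ft_force: [2.0, -0.1, -0.4]
width: 85.8
```

Request:
carry_out(
  plan=[
    {"tx": 30,"ty": -50,"tz": -10,"spin": 0,"grip": -1},
    {"tx": 30,"ty": -50,"tz": 0,"spin": 0,"grip": -1},
    {"tx": 25,"ty": -55,"tz": 0,"spin": 0,"grip": -1},
    {"tx": 25,"ty": -55,"tz": 0,"spin": 0,"grip": -1},
    {"tx": 20,"ty": -55,"tz": 0,"spin": 0,"grip": -1},
  ],
)

```text
clock: 36.78
tool_pos: [444.6, -138.2, 176.0]
orientation: [-180.0, 0.0, -178.9]
ft_force: [1.6, -0.1, 0.0]
width: 85.7
```

Request:
carry_out(
  plan=[
    {"tx": 0,"ty": -55,"tz": 0,"spin": 0,"grip": -1},
    {"tx": 0,"ty": -55,"tz": 0,"spin": 0,"grip": -1},
    {"tx": 0,"ty": 0,"tz": 0,"spin": 0,"grip": -1},
  ],
)

```text
clock: 37.15
tool_pos: [447.9, -250.2, 175.9]
orientation: [-179.9, 0.1, -179.1]
ft_force: [0.3, 1.8, 0.3]
width: 85.5
```

Run:
```python
from h import *
im=shot("side","s30",(220,100,380,240),5)
im=shot("top","t30",(170,100,340,220),4.7)
go(440.8,-346.5,150,-178)
```

```text
at [ 447.3 -246.7  175.6] yaw -179.0 -> tx 8.3 ty -99.6 tz 25.6 spin -0.017 ; q6 -127 w 85.5 t 37.2 F [ 0.3 -0.   1.1]
```

View pics/s30.png

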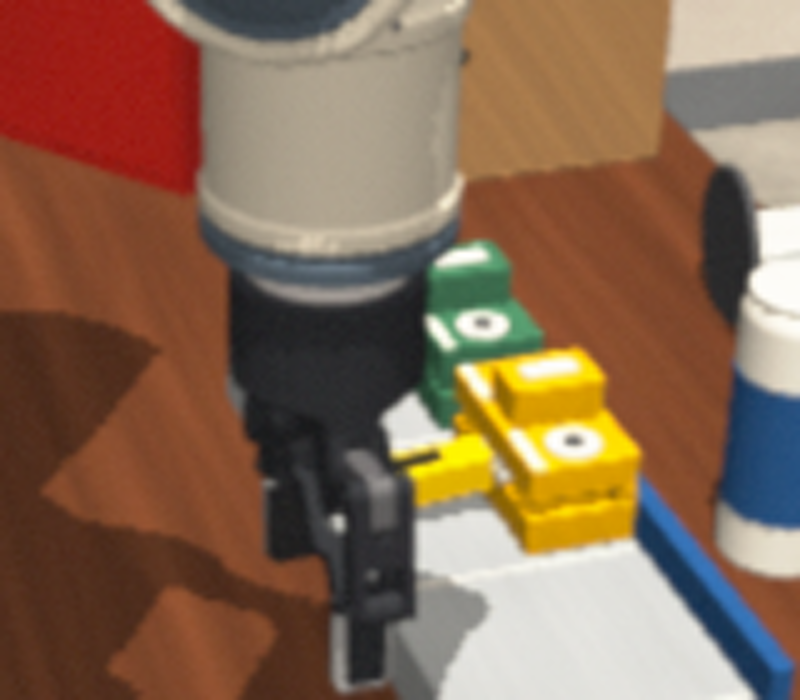

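View pics/t30.png

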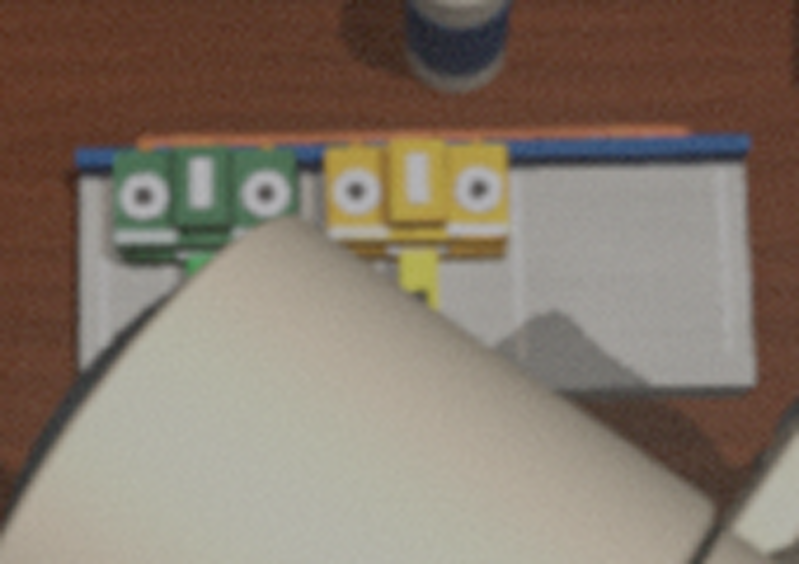

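Request:
carry_out(
  plan=[
    {"tx": 30,"ty": -50,"tz": -10,"spin": 0,"grip": -1},
    {"tx": 30,"ty": -50,"tz": 0,"spin": 0,"grip": -1},
    {"tx": 40,"ty": -45,"tz": 0,"spin": 0,"grip": -1},
    {"tx": 40,"ty": -45,"tz": 0,"spin": 0,"grip": -1},
    {"tx": 40,"ty": -45,"tz": 0,"spin": 0,"grip": -1},
  ],
)

```text
clock: 37.88
tool_pos: [271.5, -485.0, 185.8]
orientation: [180.0, 0.0, -178.8]
ft_force: [0.2, -0.0, -0.1]
width: 85.3
```

Run:
```python
from h import *
im=shot("side","s31",(240,100,400,240),5)
im=shot("top","t31",(170,100,340,220),4.7)
cv2.imwrite("pics/t31r.png",cv2.resize(im[180:245,345:415,::-1],None,fx=8,fy=8,interpolation=cv2.INTER_CUBIC))
go(440.8,-346.5,150,-178)
```

```text
at [ 269.6 -487.9  185.8] yaw -179.1 -> tx -173.5 ty 138.6 tz 35.8 spin -0.018 ; q6 -158 w 85.1 t 38.0 F [0.8 0.1 0.5]
```

View pics/s31.png

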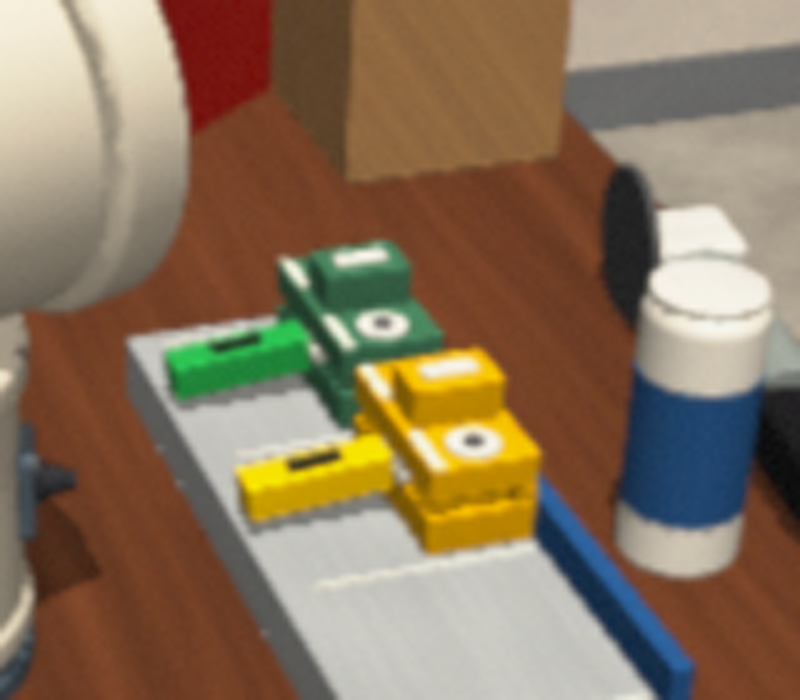

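View pics/t31.png

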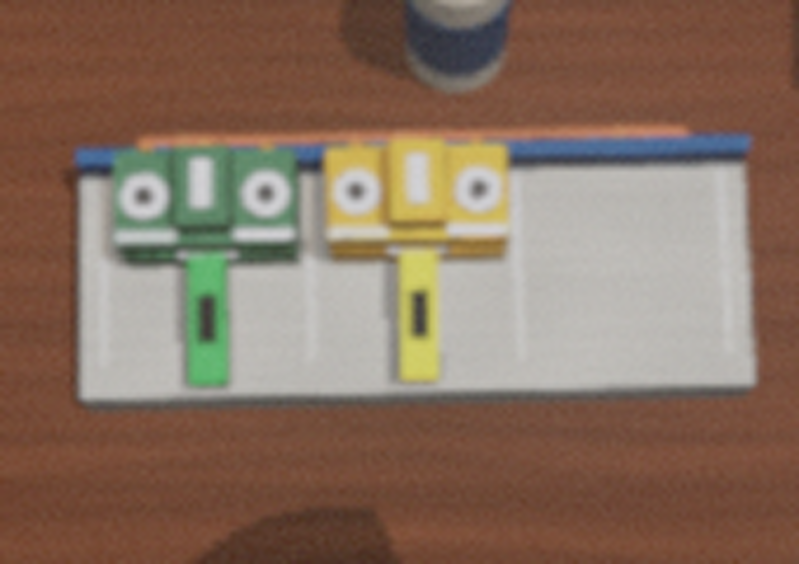

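View pics/t31r.png

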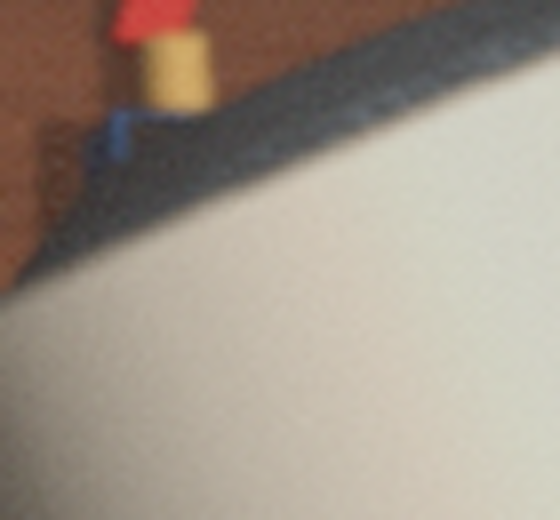

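Run:
```python
from h import *
T=lambda u,v,z: px2w("top",170+u/4.7-.4,100+v/4.7-.4,z)[:2].round(1)
for z in(70,75): print("y end",T(418,381,z),"g end",T(207,385,z))
print("rib labels",T(418,178,117),T(201,182,117),"stripe",T(418,230,93),T(207,235,93))
```

```text
y end [531.8   0.9] g end [529.6 128.9]
y end [530.7   0.9] g end [528.5 128.4]
rib labels [645.    0.7] [642.9 129.8] stripe [620.1   0.7] [617.3 128.2]
```

Run:
```python
from h import *
im=camera("side"); a=cv2.resize(im[160:205,280:325,::-1],None,fx=13,fy=13,interpolation=cv2.INTER_CUBIC); cv2.imwrite("pics/zy.png",a)
T=lambda u,v,z: px2w("top",170+u/4.7-.4,100+v/4.7-.4,z)[:2].round(1)
print("shoulder top edge",T(418,251,79),T(207,254,79),"front bottom edge z40",T(470,257,40),T(270,262,40), "front top edge z93", T(470,238,93),T(270,241,93))
```

```text
shoulder top edge [611.    0.7] [609.4 129.4] front bottom edge z40 [618.3 -32. ] [615.3  93.7] front top edge z93 [615.  -30.7] [613.4  90.1]
```

View pics/zy.png

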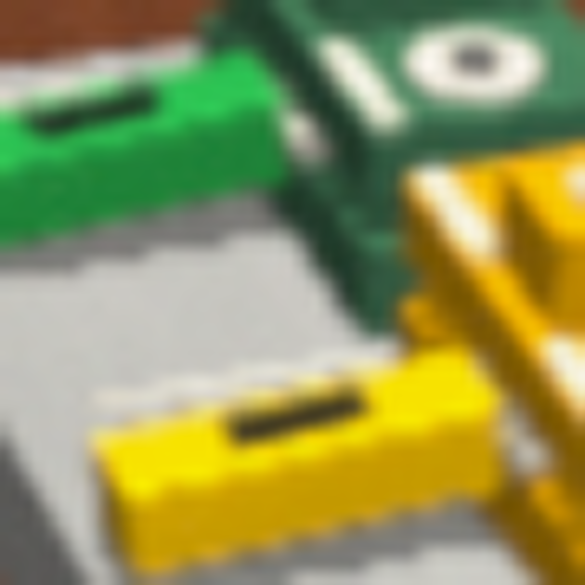

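The measured shoulder gap is 0–3 mm, about as uncertain as the picture. Before turning the knob, I'll press each handle's end with closed fingers as a positive check.

Request:
carry_out(
  plan=[
    {"tx": -24,"ty": 54,"tz": 0,"spin": 0,"grip": 1},
    {"tx": -24,"ty": 54,"tz": 0,"spin": 0,"grip": 1},
    {"tx": -24,"ty": 54,"tz": 0,"spin": 0,"grip": 1},
    {"tx": -24,"ty": 54,"tz": 0,"spin": 0,"grip": 1},
    {"tx": -24,"ty": 54,"tz": 0,"spin": 0,"grip": 1},
  ],
  newtons=40,
)

```text
clock: 38.65
tool_pos: [387.4, -209.0, 185.8]
orientation: [180.0, 0.0, -178.8]
ft_force: [1.6, -1.0, -0.1]
width: 0.4
```

Request:
carry_out(
  plan=[
    {"tx": -22,"ty": 54,"tz": 0,"spin": 0,"grip": 1},
    {"tx": -22,"ty": 54,"tz": 0,"spin": 0,"grip": 1},
    {"tx": -22,"ty": 54,"tz": 0,"spin": 0,"grip": 1},
    {"tx": -22,"ty": 54,"tz": 0,"spin": 0,"grip": 1},
    {"tx": 0,"ty": 0,"tz": 0,"spin": 0,"grip": 1},
  ],
)

```text
clock: 39.28
tool_pos: [470.8, 10.1, 185.8]
orientation: [180.0, 0.0, -178.5]
ft_force: [0.3, -0.8, -1.2]
width: 0.1
```

Run:
```python
from h import *
go(500,1.2,77,-178.9)
```

```text
at [470.8  10.1 185.8] yaw -178.5 -> tx -29.0 ty -9.6 tz 108.8 spin 0.007 ; q6 -98 w 0.1 t 39.3 F [ 0.3 -0.8 -1.2]
```

Request:
carry_out(
  plan=[
    {"tx": -15,"ty": -9,"tz": 40,"spin": 0,"grip": 1},
    {"tx": -10,"ty": 0,"tz": 40,"spin": 0,"grip": 1},
    {"tx": 0,"ty": 0,"tz": 28,"spin": 0,"grip": 1},
    {"tx": 0,"ty": 0,"tz": 0,"spin": 0,"grip": 1},
    {"tx": 0,"ty": 0,"tz": 0,"spin": 0,"grip": 1},
  ],
)

```text
clock: 39.9
tool_pos: [495.8, -3.3, 78.7]
orientation: [-180.0, 0.0, -178.9]
ft_force: [0.2, 0.1, 0.3]
width: 0.0
```

Run:
```python
from h import *
im=shot("side","s33",(220,120,340,220),6.5)
go(510,1.2,77,-178.9)
```

```text
at [496.1  -3.3  78.9] yaw -178.9 -> tx -14.0 ty 4.3 tz 1.9 spin 0.000 ; q6 -98 w -0.5 t 40.0 F [ 0.9 -0.1  0.5]
```

View pics/s33.png

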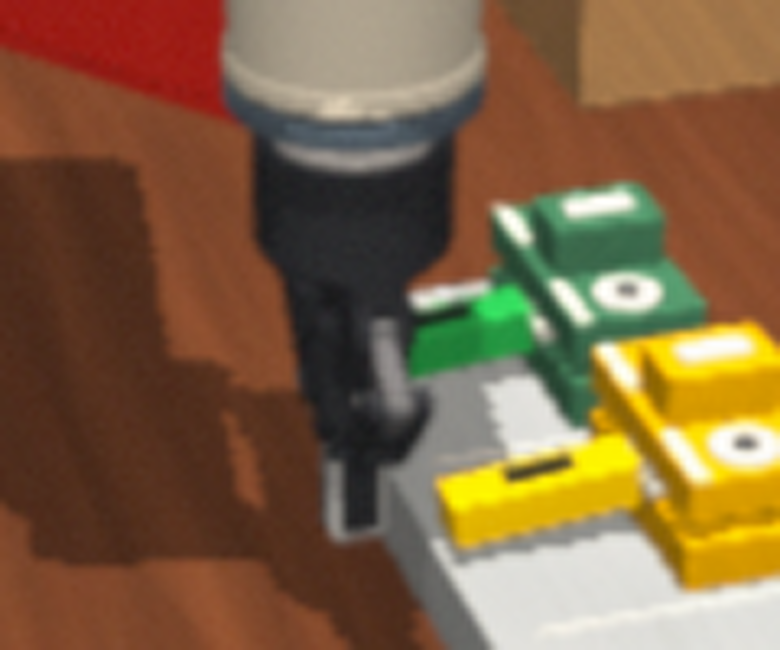

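Request:
carry_out(
  plan=[
    {"tx": -8,"ty": 4,"tz": 3,"spin": 0,"grip": 1},
    {"tx": -8,"ty": 0,"tz": 0,"spin": 0,"grip": 1},
    {"tx": -4,"ty": 0,"tz": 0,"spin": 0,"grip": 1},
    {"tx": 0,"ty": 0,"tz": 0,"spin": 0,"grip": 1},
  ],
)

```text
clock: 40.45
tool_pos: [516.1, 0.8, 74.7]
orientation: [-180.0, 0.0, -178.9]
ft_force: [-0.6, 0.4, -0.3]
width: -0.2
```

Request:
carry_out(
  plan=[
    {"tx": -2,"ty": 0,"tz": 0,"spin": 0,"grip": 1},
    {"tx": -2,"ty": 0,"tz": 0,"spin": 0,"grip": 1},
    {"tx": 0,"ty": 0,"tz": 0,"spin": 0,"grip": 1},
  ],
)

```text
clock: 40.83
tool_pos: [519.8, 0.9, 74.7]
orientation: [-180.0, 0.0, -178.9]
ft_force: [0.3, 0.4, -0.4]
width: 0.0
```

Request:
carry_out(
  plan=[
    {"tx": -1,"ty": 0,"tz": 0,"spin": 0,"grip": 1},
    {"tx": -1,"ty": 0,"tz": 0,"spin": 0,"grip": 1},
    {"tx": 0,"ty": 0,"tz": 0,"spin": 0,"grip": 1},
  ],
)

```text
clock: 41.2
tool_pos: [521.8, 1.0, 74.7]
orientation: [-180.0, 0.0, -178.9]
ft_force: [0.3, -1.3, 0.0]
width: 0.3
```

Request:
carry_out(
  plan=[
    {"tx": -1,"ty": 0,"tz": 0,"spin": 0,"grip": 1},
    {"tx": -1,"ty": 0,"tz": 0,"spin": 0,"grip": 1},
    {"tx": 0,"ty": 0,"tz": 0,"spin": 0,"grip": 1},
  ],
)

```text
clock: 41.58
tool_pos: [523.5, 1.0, 74.6]
orientation: [180.0, -0.0, -178.9]
ft_force: [-2.5, 0.5, 1.7]
width: 0.4
```

Request:
carry_out(
  plan=[
    {"tx": -1,"ty": 0,"tz": 0,"spin": 0,"grip": 1},
    {"tx": 0,"ty": 0,"tz": 0,"spin": 0,"grip": 1},
  ],
)

```text
clock: 41.82
tool_pos: [523.7, 1.1, 74.4]
orientation: [180.0, -0.1, -178.9]
ft_force: [-6.6, -0.2, 1.3]
width: -0.2
```

Request:
carry_out(
  plan=[
    {"tx": -1,"ty": 0,"tz": 0,"spin": 0,"grip": 1},
    {"tx": 0,"ty": 0,"tz": 0,"spin": 0,"grip": 1},
  ],
)

```text
clock: 42.08
tool_pos: [523.8, 1.2, 74.3]
orientation: [180.0, -0.2, -178.9]
ft_force: [-10.2, -1.5, 3.1]
width: 0.3
```

Request:
carry_out(
  plan=[
    {"tx": -1,"ty": 0,"tz": 0,"spin": 0,"grip": 1},
    {"tx": -1,"ty": 0,"tz": 0,"spin": 0,"grip": 1},
    {"tx": 0,"ty": 0,"tz": 0,"spin": 0,"grip": 1},
  ],
)

```text
clock: 42.45
tool_pos: [524.0, 1.3, 73.9]
orientation: [180.0, -0.4, -178.9]
ft_force: [-17.9, -2.8, 6.5]
width: 0.0
```

Request:
carry_out(
  plan=[
    {"tx": 10,"ty": 0,"tz": 0,"spin": 0,"grip": 1},
    {"tx": 20,"ty": 0,"tz": -10,"spin": 0,"grip": 1},
    {"tx": 10,"ty": 40,"tz": -20,"spin": 0,"grip": 1},
    {"tx": 0,"ty": 45,"tz": 0,"spin": 0,"grip": 1},
    {"tx": 0,"ty": 45,"tz": 0,"spin": 0,"grip": 1},
  ],
)

```text
clock: 43.08
tool_pos: [485.6, 131.6, 105.2]
orientation: [180.0, 0.1, -178.9]
ft_force: [1.2, -0.3, 0.6]
width: -0.1
```

Run:
```python
from h import *
im=shot("side","s34",(220,120,340,220),6.5)
go(510,130,75,-178.9)
```

```text
at [485.4 135.7 105.2] yaw -178.9 -> tx -24.5 ty -6.2 tz 30.2 spin 0.001 ; q6 -82 w -0.1 t 43.1 F [-2.1  4.   0.3]
```

View pics/s34.png

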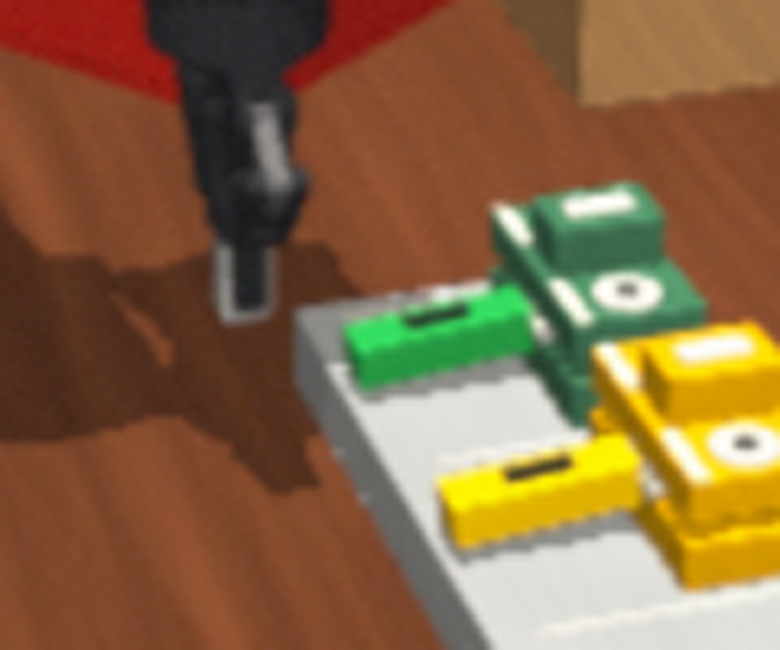

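Yellow didn't move under 18 N, so it is home. The same check on green follows, with contact expected at about x = 521.

Request:
carry_out(
  plan=[
    {"tx": -10,"ty": -6,"tz": 20,"spin": 0,"grip": 1},
    {"tx": -10,"ty": 0,"tz": 11,"spin": 0,"grip": 1},
    {"tx": -8,"ty": 0,"tz": 0,"spin": 0,"grip": 1},
    {"tx": 0,"ty": 0,"tz": 0,"spin": 0,"grip": 1},
  ],
)

```text
clock: 43.62
tool_pos: [514.3, 124.7, 74.0]
orientation: [180.0, 0.1, -178.9]
ft_force: [-1.0, 0.6, -0.5]
width: 0.2
```

Request:
carry_out(
  plan=[
    {"tx": -2,"ty": 0,"tz": 0,"spin": 0,"grip": 1},
    {"tx": -2,"ty": 0,"tz": 0,"spin": 0,"grip": 1},
    {"tx": 0,"ty": 0,"tz": 0,"spin": 0,"grip": 1},
  ],
)

```text
clock: 44.0
tool_pos: [517.5, 124.9, 73.9]
orientation: [180.0, 0.0, -178.9]
ft_force: [0.0, 0.2, -1.1]
width: -0.1
```

Request:
carry_out(
  plan=[
    {"tx": -1,"ty": 0,"tz": 0,"spin": 0,"grip": 1},
    {"tx": -1,"ty": 0,"tz": 0,"spin": 0,"grip": 1},
    {"tx": 0,"ty": 0,"tz": 0,"spin": 0,"grip": 1},
  ],
)

```text
clock: 44.38
tool_pos: [519.4, 125.0, 73.7]
orientation: [180.0, 0.0, -178.9]
ft_force: [-0.3, -0.3, -0.6]
width: -0.4
```

Request:
carry_out(
  plan=[
    {"tx": 0,"ty": 5,"tz": 0,"spin": 0,"grip": 1},
    {"tx": -1,"ty": 0,"tz": 0,"spin": 0,"grip": 1},
    {"tx": 0,"ty": 0,"tz": 0,"spin": 0,"grip": 1},
  ],
)

```text
clock: 44.75
tool_pos: [520.3, 130.1, 73.7]
orientation: [-180.0, 0.0, -178.9]
ft_force: [-1.2, 0.6, -0.5]
width: -0.0
```

Request:
carry_out(
  plan=[
    {"tx": -1,"ty": 0,"tz": 0,"spin": 0,"grip": 1},
    {"tx": -1,"ty": 0,"tz": 0,"spin": 0,"grip": 1},
    {"tx": 0,"ty": 0,"tz": 0,"spin": 0,"grip": 1},
  ],
)

```text
clock: 45.12
tool_pos: [521.1, 129.9, 73.4]
orientation: [-180.0, -0.1, -178.9]
ft_force: [-5.8, -0.2, 1.8]
width: -0.0
```

Request:
carry_out(
  plan=[
    {"tx": -1,"ty": 0,"tz": 0,"spin": 0,"grip": 1},
    {"tx": -1,"ty": 0,"tz": 0,"spin": 0,"grip": 1},
    {"tx": 0,"ty": 0,"tz": 0,"spin": 0,"grip": 1},
  ],
)

```text
clock: 45.5
tool_pos: [521.3, 129.8, 73.1]
orientation: [-180.0, -0.3, -178.9]
ft_force: [-15.1, 1.5, 5.3]
width: -0.3
```

Green is home as well: 15 N with 0.2 mm of give. Now back to the knob.

Request:
carry_out(
  plan=[
    {"tx": 15,"ty": 0,"tz": 0,"spin": 0,"grip": 1},
    {"tx": 25,"ty": 0,"tz": -40,"spin": 0,"grip": -1},
    {"tx": 20,"ty": -20,"tz": -50,"spin": 0,"grip": -1},
    {"tx": 15,"ty": -55,"tz": -20,"spin": 0,"grip": -1},
    {"tx": 5,"ty": -60,"tz": 0,"spin": 0,"grip": -1},
  ],
)

```text
clock: 46.12
tool_pos: [446.7, -7.4, 185.4]
orientation: [-180.0, 0.2, -178.8]
ft_force: [0.6, -0.8, -1.2]
width: 72.7
```

Request:
carry_out(
  plan=[
    {"tx": 0,"ty": -60,"tz": 0,"spin": 0,"grip": -1},
    {"tx": 0,"ty": -60,"tz": 0,"spin": 0,"grip": -1},
    {"tx": 0,"ty": -60,"tz": 0,"spin": 0,"grip": -1},
    {"tx": 0,"ty": -60,"tz": 0,"spin": 0,"grip": -1},
    {"tx": 0,"ty": -60,"tz": 0,"spin": 0,"grip": -1},
  ],
)

```text
clock: 46.75
tool_pos: [452.1, -308.4, 183.8]
orientation: [-180.0, 0.0, -178.9]
ft_force: [0.8, -0.5, -0.1]
width: 85.3
```

Run:
```python
from h import *
go(441,-346.4,140,-178)
im=shot("top","t40",(170,100,430,250),3)
```

```text
at [ 452.1 -308.4  183.8] yaw -178.9 -> tx 11.9 ty -37.8 tz 43.8 spin -0.016 ; q6 -132 w 85.3 t 46.8 F [ 0.8 -0.5 -0.1]
```

View pics/t40.png

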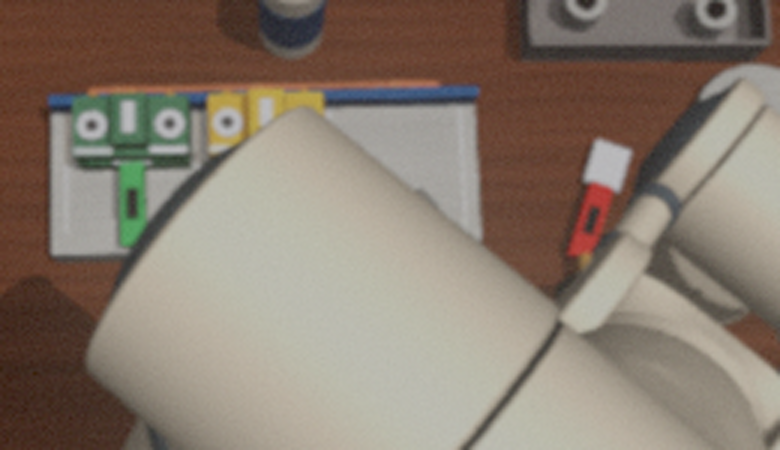

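Run:
```python
from h import *
im=cv2.imread("pics/top0.png"); hsv=cv2.cvtColor(im,cv2.COLOR_BGR2HSV)
def cen(lo,hi,b):
    m=cv2.inRange(hsv,lo,hi)[b[1]:b[3],b[0]:b[2]]; p=np.argwhere(m)[:,::-1]+[b[0],b[1]]
    w=hsv[p[:,1],p[:,0],1 if lo[1]>0 else 2].astype(float); return (p*w[:,None]).sum(0)/w.sum(),len(p)
g,n=cen((45,90,70),(80,255,255),(365,193,378,206)); w,k=cen((0,0,150),(180,50,255),(378,224,390,236)); print(g,n,w,k)
G=px2w("top",*g,60)[:2]; W=px2w("top",*w,60)[:2]; print(G,W)
for c in((439.3,-347.6),(440.8,-346.4),(439.8,-347.6)):
    a=lambda q:math.degrees(math.atan2(q[1]-c[1],q[0]-c[0])); print(c,a(G),a(W)%360, np.hypot(*(G-c)),np.hypot(*(W-c)))
go(441,-346.4,140,-178)
```

```text
[370.35694348 199.83984648] 26 [382.98057375 227.96272871] 25
[ 477.48063024 -317.53670929] [ 397.05913131 -349.03866439]
(439.3, -347.6) 38.21676803617023 181.95065939458263 48.59590490537018 42.26536102872552
(440.8, -346.4) 38.1985346456912 183.4521797448314 46.67502742536272 43.82038502213101
(439.8, -347.6) 38.58443012231148 181.9278571119853 48.20405940719437 42.76507467055691
at [ 452.9 -315.3  184.1] yaw -179.0 -> tx 12.5 ty -30.9 tz 44.1 spin -0.018 ; q6 -132 w 85.3 t 46.8 F [-2.  -9.8  0.6]
```

Request:
carry_out(
  plan=[
    {"tx": 12,"ty": -31,"tz": 0,"spin": -0.017,"grip": -1},
    {"tx": 0,"ty": 0,"tz": 30,"spin": 0,"grip": -1},
    {"tx": 0,"ty": 0,"tz": 14,"spin": 0,"grip": -1},
    {"tx": 0,"ty": 0,"tz": 0,"spin": 0,"grip": -1},
  ],
)

```text
clock: 47.3
tool_pos: [440.9, -336.8, 139.0]
orientation: [179.9, -0.1, -177.9]
ft_force: [0.7, -0.6, -0.1]
width: 85.2
```

Run:
```python
from h import *
shot("side","s41",(240,200,360,340),5)
go(441,-346.4,88,-178)
```

```text
at [ 441.3 -337.2  139.8] yaw -177.9 -> tx 0.6 ty -9.2 tz 51.8 spin 0.002 ; q6 -136 w 85.8 t 47.4 F [-0.7  0.   0.4]
```

View pics/s41.png

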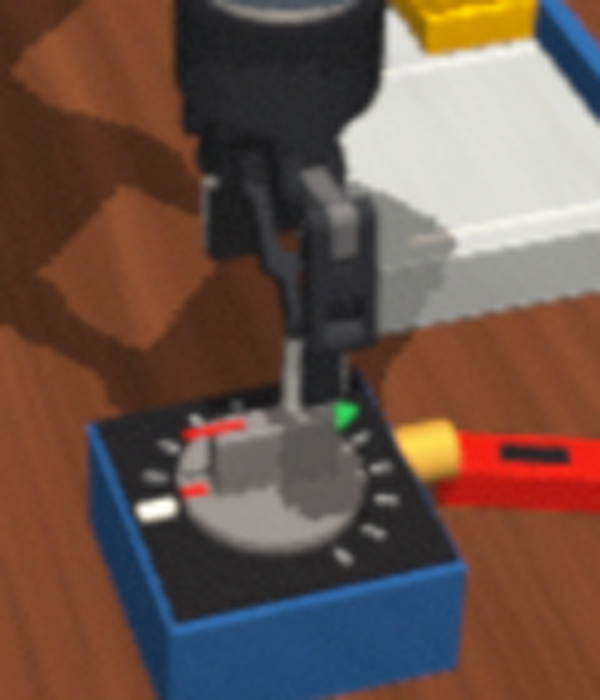

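Shifting 9 mm toward −y, lowering and gripping.

Request:
carry_out(
  plan=[
    {"tx": 0,"ty": -9,"tz": 0,"spin": 0,"grip": -1},
    {"tx": 0,"ty": 0,"tz": 25,"spin": 0,"grip": -1},
    {"tx": 0,"ty": 0,"tz": 24,"spin": 0,"grip": -1},
    {"tx": 0,"ty": 0,"tz": 0,"spin": 0,"grip": -1},
    {"tx": 0,"ty": 0,"tz": 0,"spin": 0,"grip": -1},
  ],
)

```text
clock: 47.98
tool_pos: [442.1, -347.2, 91.8]
orientation: [-179.9, 0.1, -177.9]
ft_force: [0.1, -0.2, 0.2]
width: 85.2
```

Run:
```python
from h import *
go(441,-346.4,90,-178)
```

```text
at [ 442.1 -347.2   91.8] yaw -177.9 -> tx 1.0 ty 0.9 tz 1.8 spin 0.001 ; q6 -136 w 85.2 t 48.0 F [ 0.1 -0.2  0.2]
```

Request:
carry_out(
  plan=[
    {"tx": 1,"ty": 1,"tz": 2,"spin": 0,"grip": -1},
    {"tx": 0,"ty": 0,"tz": 0,"spin": 0,"grip": 1},
    {"tx": 0,"ty": 0,"tz": 0,"spin": 0,"grip": 1},
    {"tx": 0,"ty": 0,"tz": 0,"spin": 0,"grip": 1},
    {"tx": 0,"ty": 0,"tz": 0,"spin": 0,"grip": 1},
  ],
  newtons=50,
)

```text
clock: 48.6
tool_pos: [440.5, -345.7, 88.8]
orientation: [180.0, 0.0, -177.9]
ft_force: [-0.1, 5.4, 19.2]
width: 12.8
```

Run:
```python
from h import *
go(yaw=38.5); print(get_obs()['moment'])
```

```text
at [ 440.5 -345.7   88.8] yaw -177.9 -> tx -0.0 ty 0.0 tz -0.0 spin -0.636 ; q6 -136 w 12.8 t 48.6 F [-0.1  5.4 19.2]
[ 0.70099134  0.05023037 -0.32357935]
```

Request:
carry_out(
  plan=[
    {"tx": 0,"ty": 0,"tz": 0,"spin": 0.18,"grip": 1},
    {"tx": 0,"ty": 0,"tz": 0,"spin": 0.18,"grip": 1},
    {"tx": 0,"ty": 0,"tz": 0,"spin": 0.18,"grip": 1},
    {"tx": 0,"ty": 0,"tz": 0,"spin": 0.18,"grip": 1},
    {"tx": 0,"ty": 0,"tz": 0,"spin": 0.18,"grip": 1},
  ],
)

```text
clock: 49.22
tool_pos: [440.5, -345.8, 88.8]
orientation: [-180.0, 0.0, 130.2]
ft_force: [-0.8, -0.9, 3.7]
width: 13.3
```

Request:
carry_out(
  plan=[
    {"tx": 0,"ty": 0,"tz": 0,"spin": 0.18,"grip": 1},
    {"tx": 0,"ty": 0,"tz": 0,"spin": 0.18,"grip": 1},
    {"tx": 0,"ty": 0,"tz": 0,"spin": 0.18,"grip": 1},
    {"tx": 0,"ty": 0,"tz": 0,"spin": 0.18,"grip": 1},
    {"tx": 0,"ty": 0,"tz": 0,"spin": 0.18,"grip": 1},
  ],
)

```text
clock: 49.85
tool_pos: [440.3, -345.8, 88.8]
orientation: [-180.0, 0.0, 78.6]
ft_force: [-2.7, -1.2, 5.1]
width: 13.1
```

Run:
```python
from h import *
go(yaw=38.5); print(get_obs()['moment'])
```

```text
at [ 440.3 -345.8   88.8] yaw 78.6 -> tx 0.0 ty 0.0 tz -0.0 spin 0.700 ; q6 -33 w 13.1 t 49.9 F [-2.7 -1.2  5.1]
[-0.1619743   0.58163101  0.02565707]
```

Request:
carry_out(
  plan=[
    {"tx": 0,"ty": 0,"tz": 0,"spin": 0.18,"grip": 1},
    {"tx": 0,"ty": 0,"tz": 0,"spin": 0.18,"grip": 1},
    {"tx": 0,"ty": 0,"tz": 0,"spin": 0.18,"grip": 1},
    {"tx": 0,"ty": 0,"tz": 0,"spin": 0.16,"grip": 1},
    {"tx": 0,"ty": 0,"tz": 0,"spin": 0,"grip": 1},
  ],
)

```text
clock: 50.48
tool_pos: [440.1, -345.7, 88.9]
orientation: [-180.0, 0.0, 38.7]
ft_force: [-4.2, 0.2, 5.0]
width: 12.8
```

Run:
```python
from h import *
go(yaw=38.5); print(get_obs()['moment'])
shot("side","s42",(240,200,360,340),5)
```

```text
at [ 440.1 -345.7   88.9] yaw 38.7 -> tx 0.0 ty 0.0 tz -0.0 spin 0.003 ; q6 7 w 12.8 t 50.5 F [-4.2  0.2  5. ]
[-0.14235142  0.70082507 -0.0077216 ]
```

View pics/s42.png

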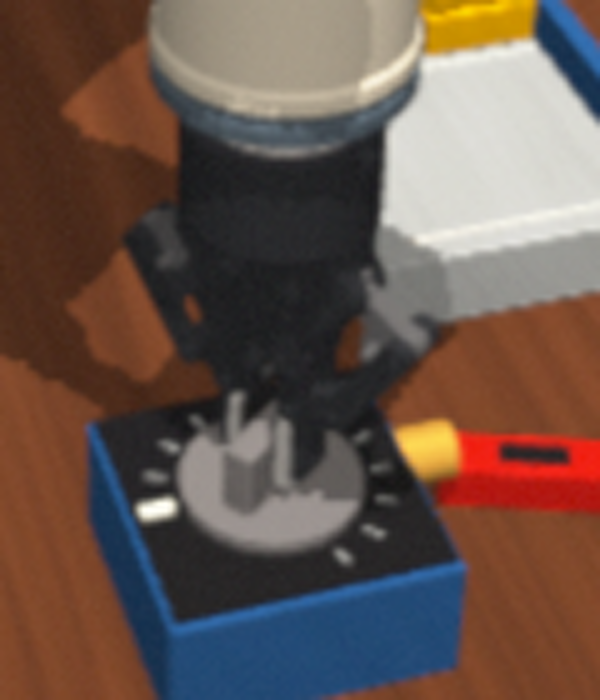

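Release, rise, move away and look.

Request:
carry_out(
  plan=[
    {"tx": 0,"ty": 0,"tz": 0,"spin": 0,"grip": -1},
    {"tx": 0,"ty": 0,"tz": 0,"spin": 0,"grip": -1},
    {"tx": 0,"ty": 0,"tz": 0,"spin": 0,"grip": -1},
    {"tx": 0,"ty": 0,"tz": -30,"spin": 0,"grip": -1},
    {"tx": 0,"ty": 0,"tz": -60,"spin": 0,"grip": -1},
  ],
)

```text
clock: 51.15
tool_pos: [439.6, -344.8, 178.0]
orientation: [-179.7, 0.0, 38.8]
ft_force: [0.7, -1.0, -0.0]
width: 85.5
```

Run:
```python
from h import *
go(440,-50,220)
```

```text
at [ 439.6 -344.8  178. ] yaw 38.8 -> tx 185.2 ty -229.4 tz -42.0 spin 0.000 ; q6 7 w 85.5 t 51.1 F [ 0.7 -1.  -0. ]
```

Request:
carry_out(
  plan=[
    {"tx": 37,"ty": -46,"tz": -8,"spin": 0,"grip": -1},
    {"tx": 37,"ty": -46,"tz": -8,"spin": 0,"grip": -1},
    {"tx": 37,"ty": -46,"tz": -8,"spin": 0,"grip": -1},
    {"tx": 37,"ty": -46,"tz": -8,"spin": 0,"grip": -1},
    {"tx": 37,"ty": -46,"tz": -8,"spin": 0,"grip": -1},
  ],
)

```text
clock: 51.78
tool_pos: [440.2, -48.7, 219.1]
orientation: [180.0, -0.0, 38.8]
ft_force: [1.2, 0.3, 0.5]
width: 85.4
```

Request:
carry_out(
  plan=[
    {"tx": 37,"ty": -46,"tz": 0,"spin": 0,"grip": -1},
    {"tx": 37,"ty": -46,"tz": 0,"spin": 0,"grip": -1},
    {"tx": 37,"ty": -46,"tz": 0,"spin": 0,"grip": -1},
    {"tx": 37,"ty": -46,"tz": 0,"spin": 0,"grip": -1},
    {"tx": 0,"ty": 0,"tz": 0,"spin": 0,"grip": -1},
  ],
)

```text
clock: 52.4
tool_pos: [439.9, 189.1, 218.7]
orientation: [-180.0, -0.0, 39.1]
ft_force: [-0.2, -1.0, -0.6]
width: 85.8
```

Run:
```python
from h import *
im=shot("top","t50",(170,100,430,250),3)
cv2.imwrite("pics/reg50.png",cv2.resize(im[180:245,345:415,::-1],None,fx=8,fy=8,interpolation=cv2.INTER_CUBIC))
shot("side","s50",(220,100,420,340),3)
go()
```

```text
at [440.  186.  218.6] yaw 38.9 -> tx 0.0 ty 0.0 tz -0.0 spin 0.000 ; q6 67 w 85.4 t 52.5 F [-0.2 -1.1  1.3]
```

View pics/reg50.png

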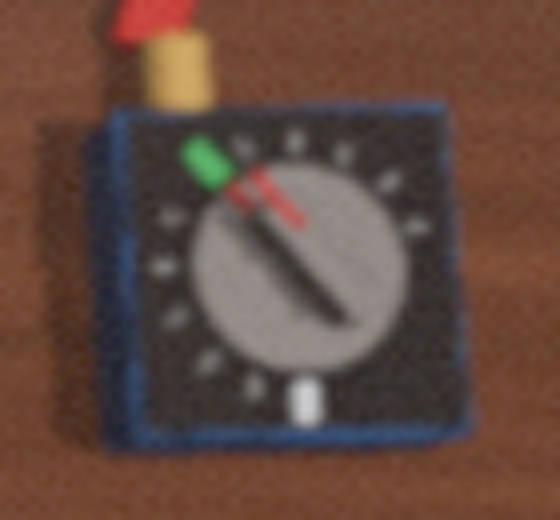

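View pics/t50.png

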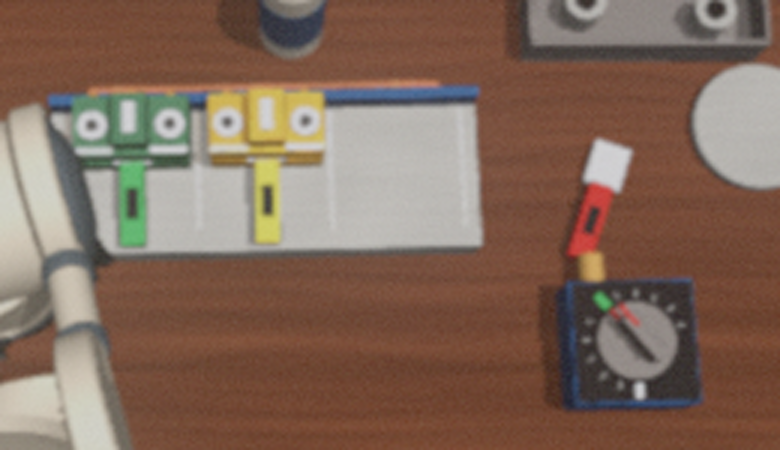

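View pics/s50.png

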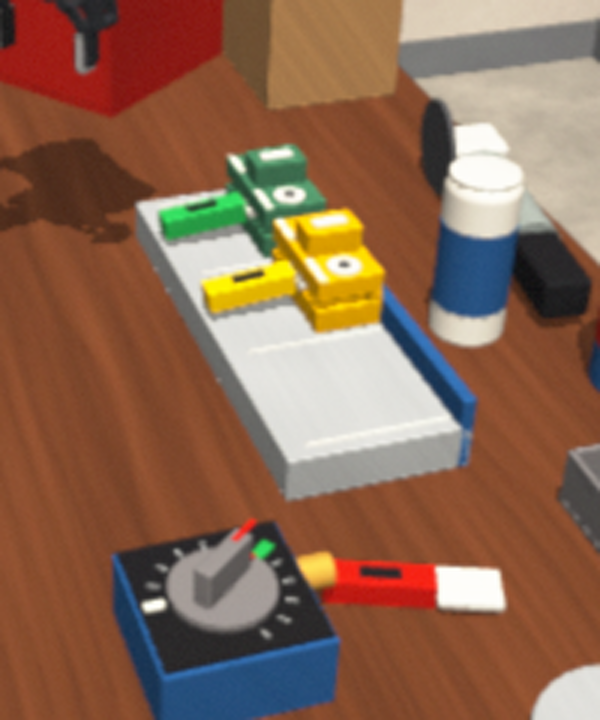

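The pointer end, at crop (235,195), lies on the line from the axis to the green mark at (207,162). Both blades are home, the can is standing and the arm is clear, so I'm handing in.

```bash
python3 -c "
from plant import *
print(hand_in())"
```

```text
the job is handed in; nothing more can be done
None
```

I handed the job in at about 52 s of the 210 s allowed. No verdict is reported, so what follows rests on my own checks.

**What I did:**
- I turned the knob back to its zero stop.
- I set the leftmost yellow caliper and the green one on the bed against the fence, gaps to the robot. There was no red caliper on the bench.
- I pushed each one's own blade in and turned the knob clockwise to the green mark.

**Last checks:**
- **Knob:** before loading, the pictures showed the pointer at the white mark, and I felt a −1.3 N·m end stop. In the final top view the pointer end lies within about 1° of the direction of the green mark.
- **Blades:** I pressed both handle ends with closed fingers, 18 N on yellow and 15 N on green. They gave less than 0.5 mm, so both shoulders are home and the calipers are against the fence.
- **Scene:** in the final pictures everything is released, the spray can is standing and the gripper is clear.

**One disagreement:** reading the top view directly suggested gaps of 3–4 mm at the shoulders. That is within its error and inside the 6 mm tolerance; the force checks showed no gap.

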